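Run the spatulas through the culture-room steriliser

TASK

Slide every flat spatula on the bench blade first and fully home (handle up against the metal) into a slot of its own in the aluminium cassette, then swing the toggle clamp over onto the cassette. With the clamp on, turn the thermostat dial to the red marker and leave it there for four seconds, turn it back to off, and only then swing the clamp fully back. Finally draw all the spatulas out and lay them flat on the pale blue mat; do not disturb the jars and other things around.

Things in the scene. Friction and masses are not known exactly. Their poses are not given: they have to be found in the camera images.
- steriliser: White base plate of the steriliser, fixed, 100 (x) x 310 (y) x 20 mm high, carrying the cassette and, at its +y end, the toggle clamp. Origin on the bench under the cassette's mid-depth; +x points away from the robot (into the slots), z up. Clamp pivot at (0, 130, 80) mm in this frame, axis along x; its black bracket is 36 mm wide (y) and reaches z = 87 mm.
- cassette: Slotted aluminium cassette, loose in its nest, 80 deep (x) x 220 wide (y) x 40 mm high, underside (origin: its centre) 20 mm above the bench, axes as the steriliser's. Three level slots enter its front (-x) face, towards the robot: each 36 wide, 10 high, 72 mm deep, floor 34 mm above the bench, at y = 62, 0, -62 mm. A 16 mm gap along the top of each shows its dark floor.
- slot0 (a point): Mouth of the left (+y) slot: middle of the slot floor's front edge; x points into the slot, z up.
- slot1 (a point): Mouth of the middle slot: middle of the slot floor's front edge; x points into the slot, z up.
- slot2 (a point): Mouth of the right (-y) slot: middle of the slot floor's front edge; x points into the slot, z up.
- spatula_a: Flat steel transfer spatula with a yellow handle, lying flat, 90 g (may be absent). Origin: under the shoulder where blade and handle meet; x points to the blade tip, z up. Blade 65 long, 30 wide (20 in the last 12 mm), 4 mm thick; handle from x = 0 to -85 mm, 22 wide, 16 mm high, its underside level with the blade's. Balances near x = 0; grip across the handle, near x = -30 mm.
- spatula_b: Flat steel transfer spatula with a green handle, lying flat, 90 g (may be absent). Origin: under the shoulder where blade and handle meet; x points to the blade tip, z up. Blade 65 long, 30 wide (20 in the last 12 mm), 4 mm thick; handle from x = 0 to -85 mm, 22 wide, 16 mm high, its underside level with the blade's. Balances near x = 0; grip across the handle, near x = -30 mm.
- spatula_c: Flat steel transfer spatula with a blue handle, lying flat, 90 g (may be absent). Origin: under the shoulder where blade and handle meet; x points to the blade tip, z up. Blade 65 long, 30 wide (20 in the last 12 mm), 4 mm thick; handle from x = 0 to -85 mm, 22 wide, 16 mm high, its underside level with the blade's. Balances near x = 0; grip across the handle, near x = -30 mm.
- spatula_a_tip (a point): Tip of the blade of the yellow spatula, at mid-thickness; 65 mm ahead of the shoulder.
- spatula_b_tip (a point): Tip of the blade of the green spatula, at mid-thickness; 65 mm ahead of the shoulder.
- spatula_c_tip (a point): Tip of the blade of the blue spatula, at mid-thickness; 65 mm ahead of the shoulder.
- clamp (a joint): Toggle clamp angle, rad: 0 = pad on the cassette (arm level towards -y, handle upright); 1.65 = swung fully back (arm upright, handle level towards +y). It falls by its weight to either side of about 0.65. Steel arm 14 mm wide, 70 mm from pivot to its orange pad (22 mm across, 20 mm below the arm); red round handle at right angles to the arm, 18 mm thick, from 40 to 90 mm from the pivot.
- dial (a joint): Angle of the thermostat dial, rad: 0 at the off stop (thick black mark on the white scale), growing clockwise seen from above, to 4.7. It stays where it is left.
- dial_grip (a point): On the axis of the dial on top of the fixed grey thermostat box (130 x 130 x 60 mm high), at the height to grip it, 94 mm above the bench. The grip is a black bar 46 long, 14 wide, reaching from 71 to 101 mm above the bench; x runs along the bar to its pointer end.
- dial_pointer (a point): Point just ahead of the dial's white pointer line, 36 mm from its axis; x points outward.
- marker_tip (a point): Inner tip of the red marker that shows the working setting on the scale (fixed, different every time), x points outward from the dial's axis; 36 mm from the dial's axis: the pointer is on the mark when it meets point dial_pointer; marker yaw minus pointer yaw is the turn still needed (negative: clockwise).
- mat: Pale blue rubber mat, fixed flat on the bench, 180 (x) x 210 (y) x 3 mm thick, where the finished spatulas are laid. Origin: centre of its underside.
- culture_jar: Green glass jar with yellow cap, 66 mm across, 100 high; bystander. Origin under its centre, as for all bystanders.
- alcohol_bottle: White bottle with blue cap, 64 mm across, 170 high; bystander.
- beaker: Clear beaker, 70 mm across, 90 high; bystander.
- petri_dish: Clear flat dish, 90 mm across, 15 high; bystander.
- small_jar: Small glass jar with yellow cap, 52 mm across, 70 high; bystander.
- label_block: Block of paper labels, 50 x 75 x 22 mm; bystander.
- tall_jar: Tall green glass jar with yellow cap, 60 mm across, 120 high; bystander.
Not all that is in view belongs to the job. Leave any brown or purple look-alike of the spatula_b alone.

How it is judged:
On the way, in this order (a step that is already met when the one before it is completed fails the run):
1. every spatula is fully home in a slot of the cassette (((x of spatula_a_tip in the frame of slot0 between 0.057 and 0.075 m and y of spatula_a_tip in the frame of slot0 between -0.012 and 0.012 m and z of spatula_a_tip in the frame of slot0 between -0.004 and 0.012 m) or (x of spatula_a_tip in the frame of slot1 between 0.057 and 0.075 m and y of spatula_a_tip in the frame of slot1 between -0.012 and 0.012 m and z of spatula_a_tip in the frame of slot1 between -0.004 and 0.012 m) or (x of spatula_a_tip in the frame of slot2 between 0.057 and 0.075 m and y of spatula_a_tip in the frame of slot2 between -0.012 and 0.012 m and z of spatula_a_tip in the frame of slot2 between -0.004 and 0.012 m)) and ((x of spatula_b_tip in the frame of slot0 between 0.057 and 0.075 m and y of spatula_b_tip in the frame of slot0 between -0.012 and 0.012 m and z of spatula_b_tip in the frame of slot0 between -0.004 and 0.012 m) or (x of spatula_b_tip in the frame of slot1 between 0.057 and 0.075 m and y of spatula_b_tip in the frame of slot1 between -0.012 and 0.012 m and z of spatula_b_tip in the frame of slot1 between -0.004 and 0.012 m) or (x of spatula_b_tip in the frame of slot2 between 0.057 and 0.075 m and y of spatula_b_tip in the frame of slot2 between -0.012 and 0.012 m and z of spatula_b_tip in the frame of slot2 between -0.004 and 0.012 m)) and ((x of spatula_c_tip in the frame of slot0 between 0.057 and 0.075 m and y of spatula_c_tip in the frame of slot0 between -0.012 and 0.012 m and z of spatula_c_tip in the frame of slot0 between -0.004 and 0.012 m) or (x of spatula_c_tip in the frame of slot1 between 0.057 and 0.075 m and y of spatula_c_tip in the frame of slot1 between -0.012 and 0.012 m and z of spatula_c_tip in the frame of slot1 between -0.004 and 0.012 m) or (x of spatula_c_tip in the frame of slot2 between 0.057 and 0.075 m and y of spatula_c_tip in the frame of slot2 between -0.012 and 0.012 m and z of spatula_c_tip in the frame of slot2 between -0.004 and 0.012 m))), for 0.2 s.
2. the clamp is swung over onto the cassette (value of joint clamp below 0.1 rad), for 0.3 s.
3. the dial stays on the red marker for 3 s with the clamp on (horizontal distance between dial_pointer and marker_tip below 0.0045 m and value of joint clamp below 0.1 rad), for 3 s.
4. the dial is turned back to off with the clamp still on (value of joint dial below 0.12 rad and value of joint clamp below 0.1 rad), for 0.2 s.
5. the clamp is swung fully back (value of joint clamp above 1.4 rad), for 0.2 s.
At the end, for the whole second after the job is handed in: Every spatula present lies flat on the mat (its shoulder over the mat, shoulder and tip less than 24 mm up); dial within 0.12 rad of off; clamp swung back past 1.4 rad; cassette within 20 mm of its starting place; everything at rest. The red setting counts within 4.5 mm at the pointer (0.125 rad) (x of spatula_a in the frame of mat between -0.09 and 0.09 m and y of spatula_a in the frame of mat between -0.105 and 0.105 m and z of each of spatula_a, spatula_a_tip, spatula_b, spatula_b_tip, spatula_c, spatula_c_tip in the frame of mat below 0.024 m and x of spatula_b in the frame of mat between -0.09 and 0.09 m and y of spatula_b in the frame of mat between -0.105 and 0.105 m and x of spatula_c in the frame of mat between -0.09 and 0.09 m and y of spatula_c in the frame of mat between -0.105 and 0.105 m and value of joint dial below 0.12 rad and value of joint clamp above 1.4 rad and distance of cassette from where it was at the start of the episode below 0.02 m and linear speed of each of spatula_a, spatula_b, spatula_c below 0.02 m/s); the robot touches nothing.
It fails at once if a bystander is shifted by more than 40 mm or knocked over (distance of any of culture_jar, alcohol_bottle, beaker, petri_dish, small_jar, label_block, tall_jar from where it was at the start of the episode above 0.04 m or angle between any of culture_jar, alcohol_bottle, beaker, petri_dish, small_jar, label_block, tall_jar's own z axis and vertical above 0.6 rad).
It fails at once if the cassette is knocked out of its nest (distance of cassette from where it was at the start of the episode above 0.03 m or angle between cassette's own z axis and vertical above 0.3 rad).
Of spatula_a, spatula_b, spatula_c only 2 to 3 are there at a start; the rules pass over those that are not, and their reading is None.
At some moment in a run one of spatula_a, spatula_b, spatula_c may be knocked a few centimetres aside while the robot is not near it.
Once in a run the grip may slacken for a moment while it holds something.
It also fails if it takes over 210 s, if anything falls off the work surface, if the arm or the gripper's body presses on something with over 40 N, if the wrist force passes 120 N, or if a joint passes its speed limit or range.

ROBOT

A 6-joint arm with a two-finger parallel gripper is mounted at the origin on the work surface. World frame = base frame: x ahead of the robot, y to its left, z up, the work surface at z = 0. Lengths are in m, angles in rad, forces in N, time in s.
With the tool pointing down it reaches from about 0.3 to 0.875 m from the base axis. Payload 6.4 kg.
Tool frame: the origin (TCP) lies on the centre line of the jaws, within the pads' length; the fingertips stand 8 mm ahead of it and the grasp point (between the pads) lies 11 mm behind it; z points along the fingers, y is the line along which they close (so a half turn about z gives the same grasp; the last joint's range is limited). The gripper opens to 85 mm and grips with 20 to 120 N. Pads are 22 mm wide; open, the fingers measure 114 mm over their backs; the gripper's body (76 mm by 85 mm) begins 54 mm behind the grasp point. The pads swing forward as they close: fully open they stand 13 mm farther back than shut.
Start: joints at [-1.492, 0.181, 1.607, -0, 1.354, -0.206], TCP at [0.162, -0.552, 0.239] pointing down, gripper open.
Joint ranges: [-2.99, 2.99], [-0.89, 2.07], [0.3, 2.58], [-1.14, 4.28], [0, 2.63], [-3.12, 3.12]. Speed limits (rad/s): [2.57, 2.57, 3.01, 3.14, 3.14, 3.14].

INTERFACE

Orientations are given as a unit quaternion [w, x, y, z].
In Python, from bench import ctrl gives the robot as it stands.
- The arm moves only by the shell command python3 -m handwheel 'ROWS' [OPENING]. ROWS is JSON, a list that holds one entry, the list of rows, each a list of 4 numbers: the shift along the tool's x, y, z each as a share of 20 cm, from -1 to 1, then the turn about the tool's z as a share of 1.5 rad, from -1 to 1. In form: [[[x, y, z, twist], ...]]. A call has 1 to 10 rows; each row is the pose to reach, as a shift and turn from the pose commanded when the call began, along the tool's axes at that moment; what a row does not reach only later rows make up. A row lasts 1/8 s, in which the tool goes at most 62.5 mm and 10.7 degrees, less where a joint would pass 70% of its speed; a pose out of reach is approached as far as the arm can. A call with a number of a shift or a turn outside -1 to 1 is refused whole. A call with a gripper value outside its range is refused whole. OPENING is the finger opening in mm, from 0 to 85.4, set as the call begins (- or left out, the last holds). The fingers move at their own pace and stop on an object; the grip force is fixed at half the most. Time passes only in rows, so rows that repeat a pose let the fingers close. It gives the time, the measured TCP pose, the force, the opening and the grip force at its end, in the units of the state.
- ctrl.get_obs(): the state, without advancing time (a new reading comes with each control period).
- ctrl.camera(name): name is "scene" or "side" or "wrist"; returns a dict with "color" (384x512x3 uint8, red, green, blue), "range_z" (384x512 float32, m along the optical axis (not along the pixel's ray), 0 where there is no reading), "K" (3x3 intrinsics, pixels), "pose" (4x4, takes a point from camera to world coordinates); the wrist camera has in their place "T_tool_cam" (4x4, takes a point from camera to tool coordinates, whose origin is the TCP and whose axes are the flange's). Camera axes: x right, y down, z forward; pixel columns grow to the right and rows downward; lengths in m; the calibration is good to about 2 mm. A picture is of the moment at which its call begins: read the wrist's pose just before it.
- ctrl.hand_in(): hands the job in; it is judged then, once.
The state is a dict: "time_s": time; "q": joint angles; "dq": joint speeds; "joint_efforts": joint torques, N m; "eef_pos": TCP position; "eef_rot": TCP orientation; "wrist_force": force on the tool from outside, world axes, zero at the start; "torque": the same for the moment, N m; "opening": opening from 0.0 (shut) to 1.0 (fully open); "grasp_force": force on a finger pad.
Only numpy, scipy, OpenCV 4.12 (cv2) and the standard library are available. Lean on these libraries where they do the work, as an engineer would, in place of code of your own. Each camera call takes 0.05 s, during which the arm holds its last target. There are 200 camera calls.

## Working session

There is one attempt and no reset: what is moved stays moved. The work goes in short steps, Python scripts to look and compute and a shell command to move; the robot and the scene stay as the last step left them, time stands still between calls to the robot, and variables do not carry over. Pictures are saved under pics/ and viewed, at most 14 in all, crops included, and the job is handed in when it is done.

```bash
ls; mkdir -p pics; python3 - <<'E'
from bench import ctrl
import cv2,numpy as np
o=ctrl.get_obs();print(o)
for n in("scene","side"):
    c=ctrl.camera(n);cv2.imwrite(f"pics/{n}0.png",cv2.resize(c["color"][:,:,::-1],(800,600),interpolation=cv2.INTER_CUBIC));np.savez(f"{n}0.npz",**c)
    print(n,c["K"].tolist(),c["pose"].round(3).tolist())
E
```

```text
pics
{'time_s': 0.0, 'q': array([-1.49226913e+00,  1.81558787e-01,  1.60800883e+00, -1.59333884e-05,
        1.35381485e+00, -2.06292741e-01]), 'dq': array([-9.18087154e-04, -1.50214510e-04,  1.08407547e-03,  3.55745216e-04,
        7.98733164e-05, -6.26725283e-04]), 'joint_efforts': array([ 2.71974869e-06, -4.44868898e+01, -3.51337373e+01, -4.50720881e-04,
        9.00714513e-03,  1.71938274e-05]), 'eef_pos': array([ 0.16153847, -0.55127367,  0.23837377]), 'eef_rot': array([-8.93580436e-04,  9.89876186e-01,  1.41930744e-01,  4.93679269e-05]), 'wrist_force': array([ 0.42127893,  0.30823045, -0.27097819]), 'torque': array([-0.00889   , -0.01190058,  0.01714428]), 'grasp_force': 0.0, 'opening': 0.9985065394110028}
scene [[441.14794068754424, 0.0, 251.15310221097815], [0.0, 441.14794068754424, 198.5282445351167], [0.0, 0.0, 1.0]] [[0.597, 0.629, -0.497, 1.083], [0.802, -0.465, 0.375, -0.484], [0.005, -0.623, -0.782, 1.085], [0.0, 0.0, 0.0, 1.0]]
side [[415.67976206971093, 0.0, 257.4167755679763], [0.0, 415.67976206971093, 185.41101497550994], [0.0, 0.0, 1.0]] [[0.884, -0.313, 0.347, -0.075], [-0.467, -0.59, 0.658, -1.044], [-0.001, -0.744, -0.668, 1.132], [0.0, 0.0, 0.0, 1.0]]
```

View pics/scene0.png

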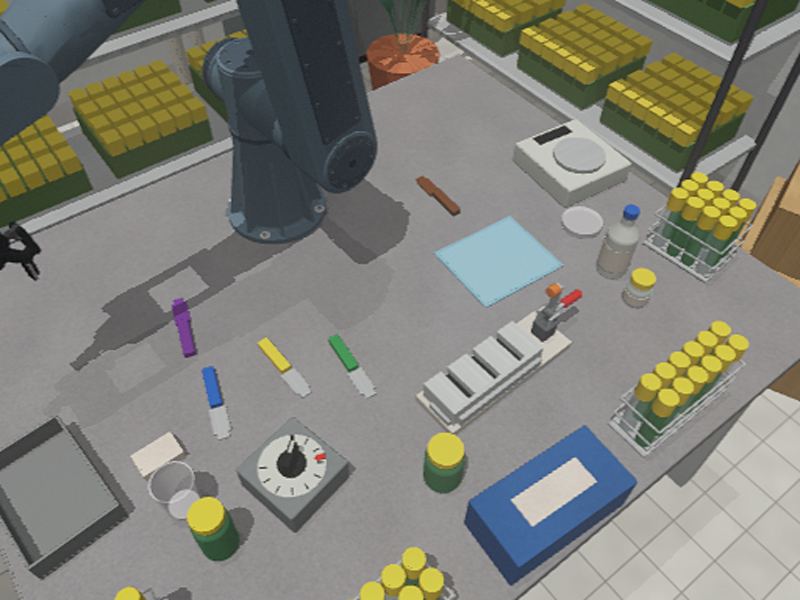

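View pics/side0.png

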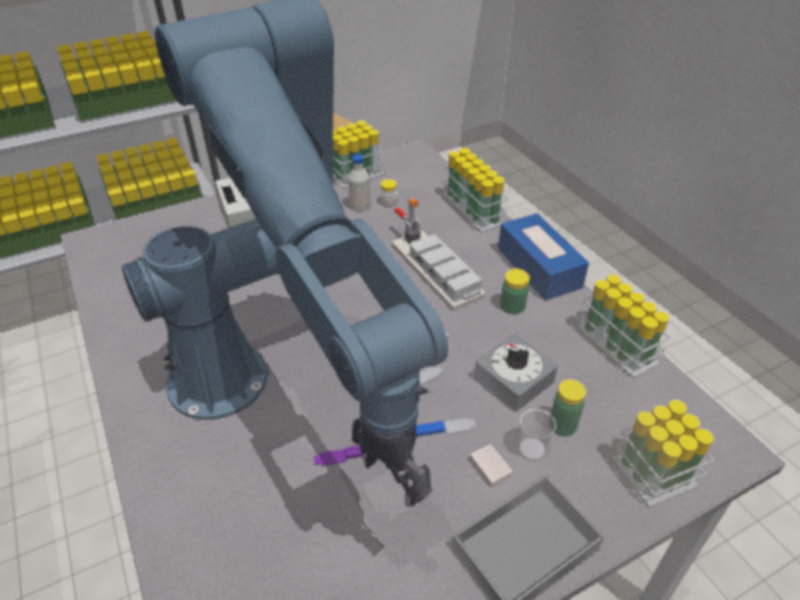

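The scene view shows the blue (handle 210,385), yellow (275,355) and green (342,352) spatulas. The purple and brown look-alikes, cassette (485,370), clamp swung back (548,310), dial (292,455), red marker (320,457) and mat (498,260) are also visible. Next: metric measurement.

```bash
cat > h.py <<'E'
import numpy as np,cv2
def world(c,T=None):
    z=c["range_z"];K=c["K"];v,u=np.mgrid[:z.shape[0],:z.shape[1]]
    P=np.stack([(u-K[0,2])/K[0,0]*z,(v-K[1,2])/K[1,1]*z,z],-1)
    T=c["pose"] if T is None else T
    W=P@T[:3,:3].T+T[:3,3];W[z==0]=np.nan
    return W
def hsv(c): return cv2.cvtColor(c["color"],cv2.COLOR_RGB2HSV)
def box(p): # oriented min rect of xy points (outlier-trimmed)
    (cx,cy),(w,h),a=cv2.minAreaRect((p[:,:2]*1000).astype(np.float32)); 
    return round(cx),round(cy),round(w),round(h),round(a,1)
def ortho(W,col,x0,x1,y0,y1,r=.002):
    # up = +x, left = +y
    im=np.zeros((int((x1-x0)/r),int((y1-y0)/r),3),np.uint8)
    ok=np.isfinite(W[...,0]);p=W[ok];c=col[ok];s=np.argsort(p[:,2]);p=p[s];c=c[s]
    i=((x1-p[:,0])/r).astype(int);j=((y1-p[:,1])/r).astype(int)
    m=(i>=0)&(i<im.shape[0])&(j>=0)&(j<im.shape[1]);im[i[m],j[m]]=c[m]
    return cv2.dilate(im,np.ones((2,2)))
E
python3 - <<'E'
from h import *
c=dict(np.load("scene0.npz"));W=world(c);H=hsv(c);h,s,v=H[...,0],H[...,1],H[...,2]
z=W[...,2];bench=(np.abs(z)<.01);print("bench z",np.nanmedian(z[bench]))
x,y=W[...,0],W[...,1]
for n,lo,hi in(("yellow",20,33),("green",50,80),("blue",103,120),("purple",128,160),("mat",92,103),("red",-1,6)):
    m=((h>=lo)&(h<=hi)&(s>(50 if n=="mat" else 120))&(v>50)&(z<.2)&(z>-.02)&(x>0)&(x<.85)).astype(np.uint8)
    k,L,S,C=cv2.connectedComponentsWithStats(m)
    for i in range(1,k):
        if S[i,4]>12:
            p=W[L==i];print(n,S[i,4],box(p),"z",np.percentile(p[:,2],[5,50,95]).round(3),"med",np.median(p,0).round(3),"px",C[i].round())
cv2.imwrite("pics/ortho0.png",cv2.resize(ortho(W,c["color"][:,:,::-1],.15,.75,-.35,.45),None,fx=2,fy=2))
E
```

```text
bench z 0.0007994927900226712
yellow 59 (225, 1309, 77, 43, 51.3) z [0.169 0.179 0.191] med [0.227 1.296 0.179] px [474.   1.]
yellow 1354 (641, 649, 140, 111, 5.7) z [0.119 0.149 0.154] med [0.647 0.637 0.149] px [455. 131.]
yellow 169 (664, 448, 42, 46, 55.9) z [0.059 0.07  0.074] med [0.664 0.445 0.07 ] px [411. 178.]
yellow 317 (824, 341, 52, 296, 0.2) z [0.133 0.15  0.154] med [0.844 0.285 0.15 ] px [433. 227.]
yellow 190 (348, -213, 99, 22, 1.8) z [0.008 0.016 0.02 ] med [ 0.355 -0.214  0.016] px [175. 227.]
yellow 433 (710, -98, 55, 105, 56.7) z [0.09  0.1   0.103] med [ 0.732 -0.113  0.1  ] px [285. 288.]
yellow 469 (592, -465, 91, 51, 4.3) z [0.11  0.12  0.123] med [ 0.613 -0.464  0.12 ] px [132. 330.]
yellow 296 (824, -291, 56, 130, 3.9) z [0.138 0.15  0.153] med [ 0.844 -0.3    0.15 ] px [250. 365.]
yellow 112 (632, -608, 99, 23, 20.6) z [0.144 0.15  0.152] med [ 0.663 -0.593  0.15 ] px [ 83. 380.]
green 162 (426, -105, 21, 82, 84.1) z [0.01  0.017 0.019] med [ 0.427 -0.107  0.017] px [219. 225.]
blue 74 (577, 471, 24, 29, 38.2) z [0.159 0.17  0.174] med [0.579 0.469 0.17 
[... 188 characters left out ...]
.038  0.091] px [337. 303.]
purple 278 (185, -319, 27, 153, 74.1) z [0.001 0.013 0.019] med [ 0.188 -0.32   0.013] px [117. 208.]
mat 14 (14, -62, 23, 4, 14.7) z [0.178 0.193 0.199] med [ 0.012 -0.063  0.193] px [154.  99.]
mat 1157 (61, -7, 216, 103, 83.3) z [0.011 0.082 0.183] med [ 0.067 -0.012  0.082] px [181. 126.]
mat 24 (21, -61, 41, 6, 19.6) z [0.152 0.177 0.193] med [ 0.023 -0.063  0.177] px [156. 105.]
mat 2523 (415, 301, 215, 189, 85.8) z [0.    0.004 0.008] med [0.421 0.295 0.004] px [318. 167.]
red 66 (620, 287, 17, 49, 3.2) z [0.078 0.083 0.087] med [0.622 0.288 0.083] px [366. 190.]
red 20 (607, -269, 14, 9, 83.6) z [0.062 0.064 0.066] med [ 0.607 -0.269  0.064] px [205. 292.]
```

View pics/ortho0.png

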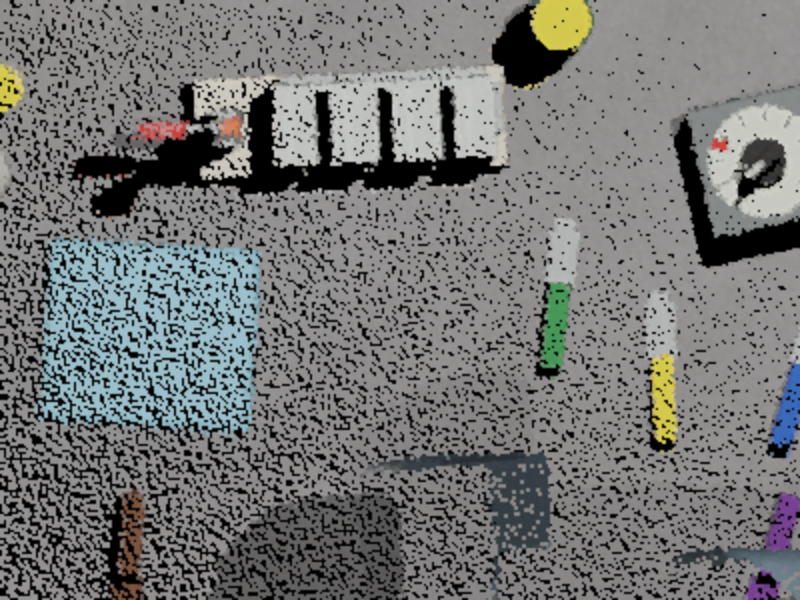

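The orthophoto (1 px = 1 mm, up = +x, left = +y) shows the cassette around (385,120), the dial axis near (765,163) and the mat around (150,335). I'll fit these next.

```bash
cat >> h.py <<'E'
def yaw_line(p):
    vx,vy,_,_=cv2.fitLine((p[:,:2]*1000).astype(np.float32),cv2.DIST_HUBER,0,.01,.01).ravel(); 
    a=np.degrees(np.arctan2(vy,vx)); return (a+90)%180-90
def spat(W,H,lo,hi,reg):
    "shoulder xy, yaw from handle hue + blade"
    h,s,v=H[...,0],H[...,1],H[...,2];x,y,z=W[...,0],W[...,1],W[...,2]
    m=(h>=lo)&(h<=hi)&(s>110)&(v>40)&(x>reg[0])&(x<reg[1])&(y>reg[2])&(y<reg[3])&(z>reg[4]+.009)&(z<reg[4]+.024)
    p=W[m]; a=np.radians(yaw_line(p)); d=np.array([np.cos(a),np.sin(a)]); n=np.array([-d[1],d[0]])
    t=p[:,:2]@d; u=p[:,:2]@n; e=np.percentile(t,[1,99]); c=np.percentile(u,[3,97]).mean()
    return len(p),"yaw",round(np.degrees(a),1),"mid",(d*e.mean()+n*c).round(4),"shoulder",(d*e[1]+n*c).round(4),"len",round(e[1]-e[0],4),"grip-30",(d*(e[1]-.03)+n*c).round(4)
E
python3 - <<'E'
from h import *
c=dict(np.load("scene0.npz"));W=world(c);H=hsv(c);h,s,v=H[...,0],H[...,1],H[...,2];x,y,z=W[...,0],W[...,1],W[...,2]
for n,lo,hi,r in(("y",18,35,(.28,.42,-.25,-.18,0)),("g",45,85,(.35,.5,-.16,-.06,0)),("b",100,125,(.28,.45,-.38,-.3,0))): print(n,spat(W,H,lo,hi,r))
m=(z>.052)&(z<.066)&(x>.53)&(x<.72)&(y>-.08)&(y<.19)
print("cassette top",m.sum(),box(W[m]),np.median(z[m]))
p=W[m]
a=np.radians(4)
for a in np.radians([2,3,4,5,6,7]):
    d=np.array([np.cos(a),np.sin(a)]);n=np.array([-d[1],d[0]]);t=p[:,:2]@d;u=p[:,:2]@n
    print(round(np.degrees(a)),np.percentile(t,[.5,99.5]).round(4),np.percentile(u,[.5,99.5]).round(4),end=' ')
    hh=np.histogram(u,np.arange(u.min(),u.max(),.004))[0];print((hh).tolist() if abs(a-np.radians(4))<.01 else'')
m=(z>.05)&(z<.068)&(x>.45)&(x<.72)&(y>-.38)&(y<-.2);print("box top",box(W[m]),np.median(z[m]))
w=m&(v>170)&(s<40);print("scale",box(W[w]))
g=(z>.085)&(z<.11)&(x>.5)&(x<.66)&(y>-.36)&(y<-.26);print("bar",g.sum(),box(W[g]),np.median(z[g]))
o=(h<15)&(s>120)&(z>.1)&(x>.5)&(x<.7)&(y>.1)&(y<.3);print("pad",np.median(W[o],0))
mat=(h>=88)&(h<=104)&(s>40)&(np.abs(z-.003)<.01)&(x>.25)&(y>.15);print("mat",box(W[mat]),np.median(z[mat]))
O=ortho(W,c["color"][:,:,::-1],.50,.66,-.40,-.22,.001)
cv2.imwrite("pics/dial0.png",np.hstack([cv2.resize(O,None,fx=2.2,fy=2.2),cv2.resize(c["color"][265:335,150:230,::-1],(396,352),interpolation=cv2.INTER_CUBIC)]))
E
```

```text
y (180, 'yaw', np.float32(2.5), 'mid', array([ 0.3536, -0.2137]), 'shoulder', array([ 0.3954, -0.2119]), 'len', np.float64(0.0837), 'grip-30', array([ 0.3654, -0.2132]))
g (161, 'yaw', np.float32(-6.0), 'mid', array([ 0.4263, -0.1059]), 'shoulder', array([ 0.4664, -0.1101]), 'len', np.float64(0.0806), 'grip-30', array([ 0.4366, -0.107 ]))
b (193, 'yaw', np.float32(-17.2), 'mid', array([ 0.3474, -0.3405]), 'shoulder', array([ 0.3869, -0.3528]), 'len', np.float64(0.0826), 'grip-30', array([ 0.3582, -0.3439]))
cassette top 1729 (630, 67, 82, 224, 2.5) 0.06047614590049788
2 [0.5921 0.6733] [-0.0662  0.1536] 
3 [0.5927 0.6737] [-0.0773  0.143 ] 
4 [0.5922 0.6753] [-0.0885  0.1319] [58, 37, 42, 37, 41, 35, 44, 37, 38, 34, 21, 4, 7, 6, 59, 35, 38, 37, 39, 37, 30, 42, 36, 36, 33, 30, 11, 6, 5, 32, 48, 33, 33, 35, 33, 35, 30, 38, 34, 35, 31, 17, 5, 6, 5, 52, 39, 34, 36, 27, 32, 35, 32, 32, 30, 14]
5 [0.5912 0.6768] [-0.0997  0.1205] 
6 [0.5901 0.6783] [-0.111   0.1095] 
7 [0.5885 0.6799] [-0.1225  0.0986] 
box top (591, -312, 131, 131, 12.7) 0.060690178329826816
scale (588, -313, 108, 111, 74.0)
bar 128 (591, -313, 14, 47, 40.9) 0.09969882738579605
pad [0.62461323 0.21472059 0.15833908]
mat (415, 302, 216, 189, 86.1) 0.004315361720520494
```

View pics/dial0.png

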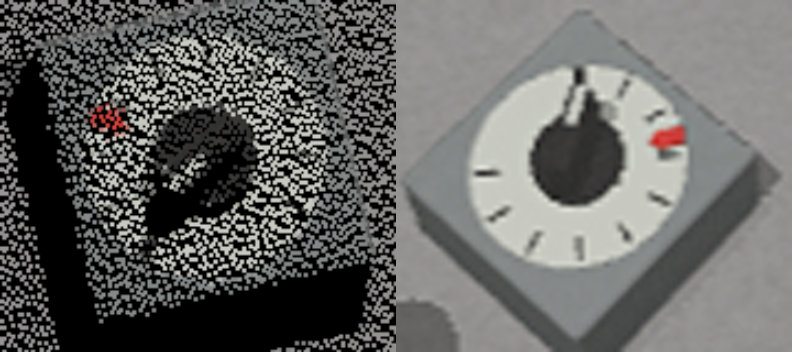

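Cassette centre is (630,67) mm at 2.5° yaw. Dial axis is (591,-313), pointer yaw about 131° and marker about 70°, so the dial needs about 61° clockwise. Next comes a small planner to convert waypoints into shares. I'll pick the spatulas in the order blue, yellow, green.

```bash
cat > p.py <<'E'
import sys,json,numpy as np
from bench import ctrl
from h import *
C=np.array([.630,.067]);A=np.radians(2.5);D=np.array([np.cos(A),np.sin(A)]);N=np.array([-D[1],D[0]])
def st(x,y): return tuple(C+D*x+N*y)   # steriliser frame -> world
def cur():
    o=ctrl.get_obs();w,x,y,z=o["eef_rot"]
    return o["eef_pos"],np.arctan2(2*(x*y+w*z),1-2*(y*y+z*z))
def plan(*wps):
    p,a=cur();print("from",(p*1000).round(1),"yaw",np.degrees(a).round(1))
    for wx,wy,wz,wa in wps:
        q=np.array([wx,wy,wz]);d=q-p;c,s=np.cos(a),np.sin(a)
        t=a-np.radians(wa);t=(t+np.pi)%(2*np.pi)-np.pi
        v=[(c*d[0]+s*d[1])/.2,(s*d[0]-c*d[1])/.2,-d[2]/.2,t/1.5]
        n=max(1,int(np.ceil(max(abs(x) for x in v)-1e-9)))
        print(f"n={n}",np.round(np.array(v)/n,4).tolist(), "->",(q*1000).round(0),wa, "rows>=",int(np.ceil(max(np.linalg.norm(d)/n/.0625,abs(t)/n/.186))))
        p,a=q,np.radians(wa)
def snap(name,T=True):
    p,a=cur();o=ctrl.get_obs();c=ctrl.camera(name)
    if name=="wrist":
        from scipy.spatial.transform import Rotation as R
        M=np.eye(4);M[:3,:3]=R.from_quat(np.roll(o["eef_rot"],-1)).as_matrix();M[:3,3]=o["eef_pos"]
        c["pose"]=M@c["T_tool_cam"]
    return c
E
python3 -c "
from p import *
plan((.358,-.344,.15,-17.2),(.358,-.344,.010,-17.2),(.358,-.344,.15,-17.2))"
```

```text
from [ 161.5 -551.3  238.5] yaw 16.3
n=2 [0.617, -0.3595, 0.2212, 0.195] -> [ 358. -344.  150.] -17.2 rows>= 3
n=1 [0.0, -0.0, 0.7, 0.0] -> [ 358. -344.   10.] -17.2 rows>= 3
n=1 [0.0, -0.0, -0.7, 0.0] -> [ 358. -344.  150.] -17.2 rows>= 3
```

```bash
python3 -m handwheel '[[[0.617,-0.36,0.22,0],[0.617,-0.36,0.22,0],[0.617,-0.36,0.22,0],[0.617,-0.36,0.22,0]]]' 70
python3 -m handwheel '[[[0.617,-0.36,0.22,0.39],[0.617,-0.36,0.22,0.39],[0.617,-0.36,0.22,0.39],[0.617,-0.36,0.22,0.39],[0.617,-0.36,0.22,0.39],[0.617,-0.36,0.22,0.39]]]' 60
python3 - <<'E'
from p import *
p,a=cur();print(p,np.degrees(a))
c=snap("wrist");W=world(c);H=hsv(c)
print(spat(W,H,100,125,(.28,.45,-.42,-.28,0)))
cv2.imwrite("pics/w1.png",c["color"][:,:,::-1])
E
```

```text
time_s: 0.6
eef_pos: [0.2606, -0.4462, 0.1943]
eef_rot: [-0.001, 0.99, 0.143, -0.0]
wrist_force: [-0.4, 0.4, 0.5]
opening: 0.821
grasp_force: 0.0
time_s: 1.35
eef_pos: [0.3577, -0.3454, 0.1517]
eef_rot: [0.0, 0.989, -0.15, 0.0]
wrist_force: [0.5, 0.7, 0.0]
opening: 0.703
grasp_force: 0.0
[ 0.35765672 -0.34544752  0.15166389] -17.20694411791655
(1918, 'yaw', np.float32(-17.2), 'mid', array([ 0.3463, -0.3427]), 'shoulder', array([ 0.3855, -0.3549]), 'len', np.float64(0.0822), 'grip-30', array([ 0.3569, -0.346 ]))
```

View pics/w1.png

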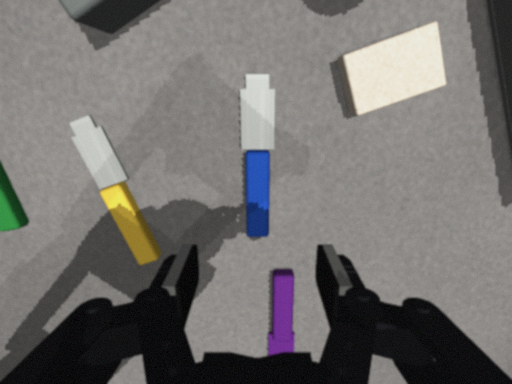

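The wrist view shows the blue handle centred at (258,193) and in line with the jaws. I'll go down, grip and lift.

```bash
python3 -m handwheel '[[[0,0,0.5,0],[0,0,0.5,0],[0,0,0.708,0],[0,0,0.708,0],[0,0,0.708,0]]]' 50
python3 -m handwheel '[[[0,0,0,0],[0,0,0,0],[0,0,0,0],[0,0,0,0],[0,0,0,0]]]' 5
python3 -m handwheel '[[[0,0,-0.3,0],[0,0,-0.5,0],[0,0,-0.6,0],[0,0,-0.6,0]]]'
python3 - <<'E'
from p import *
plan((*st(-.16,-.062),.125,2.5),(*st(-.16,-.062),.0475,2.5),(*st(-.07,-.062),.0475,2.5))
E
```

```text
time_s: 2.02
eef_pos: [0.3578, -0.3448, 0.0102]
eef_rot: [-0.0, 0.989, -0.15, -0.0]
wrist_force: [0.2, 0.1, 0.0]
opening: 0.584
grasp_force: 0.0
time_s: 2.65
eef_pos: [0.3584, -0.3452, 0.011]
eef_rot: [0.001, 0.989, -0.149, 0.001]
wrist_force: [-1.5, 0.2, 6.2]
opening: 0.236
grasp_force: 59.6
time_s: 3.15
eef_pos: [0.3587, -0.3453, 0.1316]
eef_rot: [0.002, 0.989, -0.149, 0.001]
wrist_force: [0.2, -0.1, -2.2]
opening: 0.246
grasp_force: 59.3
from [ 358.7 -345.3  131.6] yaw -17.2
n=2 [0.019, -0.9045, 0.0165, -0.1145] -> [473.  -2. 125.] 2.5 rows>= 3
n=1 [0.0, 0.0, 0.3875, 0.0] -> [473.  -2.  48.] 2.5 rows>= 2
n=1 [0.45, -0.0, -0.0, 0.0] -> [563.   2.  48.] 2.5 rows>= 2
```

```bash
python3 -m handwheel '[[[0.019,-0.9045,0.0165,0],[0.019,-0.9045,0.0165,0],[0.019,-0.9045,0.0165,0],[0.019,-0.9045,0.0165,0]]]'
python3 -m handwheel '[[[0.019,-0.9045,0.0165,-0.229],[0.019,-0.9045,0.0165,-0.229],[0.019,-0.9045,0.0165,-0.229],[0.019,-0.9045,0.0165,-0.229],[0.019,-0.9045,0.0165,-0.229],[0.019,-0.9045,0.0165,-0.229]]]'
python3 - <<'E'
from p import *
c=snap("wrist");W=world(c);H=hsv(c);x,y,z=W[...,0],W[...,1],W[...,2]
print("held",spat(W,H,100,125,(.35,.6,-.1,.1,.112)))
m=(z>.052)&(z<.068)&(x>.53)&(x<.75)
print("cass",box(W[m]));
cv2.imwrite("pics/w2.png",c["color"][:,:,::-1])
plan((*st(-.16,-.062),.0475,2.5),(*st(-.07,-.062),.0475,2.5))
E
```

```text
time_s: 3.65
eef_pos: [0.4145, -0.1684, 0.1246]
eef_rot: [-0.001, 0.989, -0.147, -0.002]
wrist_force: [-0.3, 0.0, -1.3]
opening: 0.238
grasp_force: 59.4
time_s: 4.4
eef_pos: [0.4718, -0.0024, 0.1227]
eef_rot: [0.0, 1.0, 0.021, -0.0]
wrist_force: [-0.0, -0.7, -1.4]
opening: 0.237
grasp_force: 59.6
held (6182, 'yaw', np.float32(2.4), 'mid', array([ 0.4601, -0.0032]), 'shoulder', array([ 0.5009, -0.0015]), 'len', np.float64(0.0816), 'grip-30', array([ 0.4709, -0.0027]))
cass (595, 53, 11, 201, 2.5)
from [471.9  -2.4 122.8] yaw 2.3
n=1 [0.0047, -0.0024, 0.3766, -0.0019] -> [473.  -2.  48.] 2.5 rows>= 2
n=1 [0.45, -0.0, -0.0, 0.0] -> [563.   2.  48.] 2.5 rows>= 2
```

View pics/w2.png

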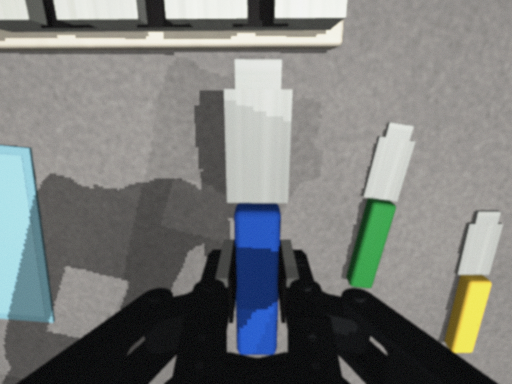

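The wrist view shows blue held straight, with its tip at (258,62) and the slot 2 gap at (261,10). I'll check the gap's lateral position before inserting.

```bash
python3 - <<'E'
from p import *
c=snap("wrist");W=world(c);x,y,z=W[...,0],W[...,1],W[...,2]
m=(z>.055)&(z<.066)&(x>.53)&(x<.75);q=W[m][:,:2]-C
u=np.sort(q@N);t=q@D
g=np.diff(u);i=np.where(g>.006)[0];print("gaps centre",[( (u[k]+u[k+1])/2).round(4) for k in i],[g[k].round(4) for k in i],"ends",u[[0,-1]],"front",np.percentile(t,1))
hq=spat(W,hsv(c),100,125,(.35,.6,-.1,.1,.112))[5];print("held u",(hq-C)@N, "tcp u",(cur()[0][:2]-C)@N)
E
```

```text
gaps centre [np.float64(-0.0651), np.float64(-0.0033), np.float64(0.0587)] [np.float64(0.0162), np.float64(0.0154), np.float64(0.014)] ends [-0.11319254  0.08454311] front -0.04100458577003201Traceback (most recent call last):
  File "<stdin>", line 6, in <module>
numpy._core._exceptions._UFuncNoLoopError: ufunc 'subtract' did not contain a loop with signature matching types (dtype('<U8'), dtype('float64')) -> None
```

```bash
sed -i 's/C=np.array(\[.630,.067\])/C=np.array([.630,.065])/' p.py; python3 - <<'E'
from p import *
plan((*st(-.15,-.062),.0475,2.5),(*st(-.071,-.062),.0475,2.5))
E
```

```text
from [472.   -2.3 122.9] yaw 2.3
n=1 [0.0539, 0.0079, 0.3771, -0.0018] -> [483.  -3.  48.] 2.5 rows>= 2
n=1 [0.395, 0.0, -0.0, 0.0] -> [562.  -0.  48.] 2.5 rows>= 2
```

```bash
python3 -m handwheel '[[[0.05,0.009,0.377,-0.002],[0.05,0.009,0.377,-0.002],[0.05,0.009,0.377,-0.002],[0.05,0.009,0.377,-0.002]]]'
python3 - <<'E'
from p import *
c=snap("wrist");W=world(c);x,y,z=W[...,0],W[...,1],W[...,2]
m=(z>.055)&(z<.066)&(x>.53)&(x<.75);q=W[m][:,:2]-C
u=np.sort(q@N);g=np.diff(u);i=np.where(g>.006)[0];print("gaps",[((u[k]+u[k+1])/2).round(4) for k in i],"front",np.percentile(q@D,1))
b=(z>.03)&(z<.045)&(np.abs((W[...,:2]-C)@N+.062)<.03)&((W[...,:2]-C)@D>-.12)&((W[...,:2]-C)@D<-.07)
q=W[b][:,:2]-C;print("blade u",np.percentile(q@N,[2,98]),"z",np.median(W[b][:,2]))
plan((*st(-.071,-.062),.0475,2.5))
E
```

```text
time_s: 5.0
eef_pos: [0.4835, -0.0028, 0.0494]
eef_rot: [0.0, 1.0, 0.023, 0.001]
wrist_force: [1.4, -0.8, -1.5]
opening: 0.237
grasp_force: 59.6
gaps [np.float64(-0.0631), np.float64(-0.0016)] front -0.04098657411356106
blade u [-0.07605327 -0.04726789] z 0.040714545837505334
from [483.7  -2.8  49.6] yaw 2.6
n=1 [0.3906, 0.0043, 0.0104, 0.0017] -> [562.  -0.  48.] 2.5 rows>= 2
```

```bash
python3 -m handwheel '[[[0.06,0.009,0.005,0],[0.12,0.009,0.005,0],[0.19,0.009,0.005,0],[0.26,0.009,0.005,0],[0.33,0.009,0.005,0],[0.39,0.009,0.005,0],[0.395,0.009,0.005,0],[0.4,0.009,0.005,0]]]'
python3 - <<'E'
from p import *
c=snap("wrist");W=world(c)
q=(C-W[...,:2])
print(spat(W,hsv(c),100,125,(.45,.65,-.1,.1,.036)));print("mouth2",st(-.04,-.062));plan((*st(-.07,-.062),.1,2.5))
E
```

```text
time_s: 6.05
eef_pos: [0.5619, -0.0003, 0.0464]
eef_rot: [-0.0, 1.0, 0.023, -0.0]
wrist_force: [0.1, 0.3, -0.9]
opening: 0.238
grasp_force: 59.6
(6071, 'yaw', np.float32(2.7), 'mid', array([ 0.55  , -0.0011]), 'shoulder', array([0.5908, 0.0008]), 'len', np.float64(0.0816), 'grip-30', array([ 0.5608, -0.0006]))
mouth2 (np.float64(0.5927424731533765), np.float64(0.0013142347673113786))
from [ 5.619e+02 -3.000e-01  4.650e+01] yaw 2.7
n=1 [0.0046, -0.0014, -0.2676, 0.0018] -> [563.   0. 100.] 2.5 rows>= 1
```

```bash
python3 -m handwheel '[[[0.008,0,0.004,0],[0.014,0,0.004,0],[0.014,0,0.004,0]]]'
python3 -m handwheel '[[[0,0,0,0],[0,0,0,0],[0,0,0,0]]]' 42
python3 -m handwheel '[[[0,0,-0.3,0],[0,0,-0.6,0],[0,0,-0.6,0]]]'
python3 - <<'E'
from p import *
c=snap("wrist");W=world(c)
print(spat(W,hsv(c),100,125,(.45,.65,-.1,.1,.034)))
c=snap("scene");W=world(c);H=hsv(c)
print("y",spat(W,H,18,35,(.25,.46,-.28,-.15,0)));print("g",spat(W,H,45,85,(.34,.56,-.17,-.04,0)));print("b",spat(W,H,100,125,(.45,.65,-.1,.1,.034)))
E
```

```text
time_s: 6.48
eef_pos: [0.5642, -0.0003, 0.0455]
eef_rot: [-0.0, 1.0, 0.023, -0.001]
wrist_force: [-3.7, -0.3, -1.6]
opening: 0.238
grasp_force: 59.7
time_s: 6.85
eef_pos: [0.5657, -0.0003, 0.0463]
eef_rot: [0.0, 1.0, 0.023, 0.001]
wrist_force: [-0.4, -0.6, 0.4]
opening: 0.492
grasp_force: 0.0
time_s: 7.22
eef_pos: [0.5692, -0.001, 0.1722]
eef_rot: [0.001, 1.0, 0.023, 0.006]
wrist_force: [0.9, -0.0, -0.7]
opening: 0.496
grasp_force: 0.0
(1287, 'yaw', np.float32(2.5), 'mid', array([ 5.633e-01, -4.000e-04]), 'shoulder', array([0.5921, 0.0008]), 'len', np.float64(0.0576), 'grip-30', array([ 5.621e-01, -5.000e-04]))
y (180, 'yaw', np.float32(3.9), 'mid', array([ 0.3539, -0.2135]), 'shoulder', array([ 0.3951, -0.2106]), 'len', np.float64(0.0827), 'grip-30', array([ 0.3652, -0.2127]))
g (161, 'yaw', np.float32(-5.6), 'mid', array([ 0.427 , -0.1061]), 'shoulder', array([ 0.4669, -0.11  ]), 'len', np.float64(0.0801), 'grip-30', array([ 0.437 , -0.1071]))
b (150, 'yaw', np.float32(4.3), 'mid', array([ 5.527e-01, -5.000e-04]), 'shoulder', array([0.5923, 0.0025]), 'len', np.float64(0.0794), 'grip-30', array([5.624e-01, 3.000e-04]))
```

Blue is home. Yellow next.

```bash
python3 - <<'E'
from p import *
plan((.467,-.11,.17,3.2),(.365,-.214,.15,3.2),(.365,-.214,.012,3.2))
E
```

```text
from [ 5.656e+02 -3.000e-01  1.667e+02] yaw 2.7
n=1 [-0.5179, 0.525, -0.0164, -0.0063] -> [ 467. -110.  170.] 3.2 rows>= 3
n=1 [-0.5382, 0.4907, 0.1, 0.0] -> [ 365. -214.  150.] 3.2 rows>= 3
n=1 [0.0, 0.0, 0.69, 0.0] -> [ 365. -214.   12.] 3.2 rows>= 3
```

```bash
python3 -m handwheel '[[[-0.518,0.525,-0.016,0],[-0.518,0.525,-0.016,0],[-0.518,0.525,-0.016,0],[-0.518,0.525,-0.016,0]]]' 50
python3 -m handwheel '[[[-0.538,0.49,0.1,0],[-0.538,0.49,0.1,0],[-0.538,0.49,0.1,0],[-0.538,0.49,0.1,0],[-0.538,0.49,0.1,0],[-0.538,0.49,0.1,0]]]'
python3 - <<'E'
from p import *
c=snap("wrist");W=world(c);H=hsv(c)
r=spat(W,H,18,35,(.25,.48,-.28,-.15,0));print(r)
plan((*r[-1],.012,float(r[2])))
E
```

```text
time_s: 7.82
eef_pos: [0.4647, -0.1105, 0.1675]
eef_rot: [-0.001, 1.0, 0.022, -0.001]
wrist_force: [0.3, 0.3, 0.4]
opening: 0.594
grasp_force: 0.0
time_s: 8.57
eef_pos: [0.3643, -0.212, 0.149]
eef_rot: [-0.0, 1.0, 0.024, 0.0]
wrist_force: [-0.2, 0.9, -0.1]
opening: 0.582
grasp_force: 0.0
(2022, 'yaw', np.float32(2.9), 'mid', array([ 0.3533, -0.2146]), 'shoulder', array([ 0.3943, -0.2125]), 'len', np.float64(0.082), 'grip-30', array([ 0.3643, -0.214 ]))
from [ 364.2 -212.   149. ] yaw 2.8
n=1 [-0.0001, 0.0098, 0.6852, -0.0017] -> [ 364. -214.   12.] 2.9000000953674316 rows>= 3
```

```bash
python3 -m handwheel '[[[0,0.01,0.45,0],[0,0.01,0.65,0],[0,0.01,0.685,0],[0,0.01,0.685,0],[0,0.01,0.685,0]]]' 50
python3 -m handwheel '[[[0,0,0,0],[0,0,0,0],[0,0,0,0],[0,0,0,0],[0,0,0,0]]]' 5
python3 -m handwheel '[[[0,0,-0.3,0],[0,0,-0.55,0],[0,0,-0.55,0],[0.323,-0.666,-0.55,0],[0.323,-0.666,-0.55,0],[0.323,-0.666,-0.55,0],[0.323,-0.666,-0.55,0]]]'
python3 -m handwheel '[[[0.2,-0.4,0,0],[0.323,-0.666,0,0],[0.323,-0.666,0,0],[0.323,-0.666,0,0],[0.323,-0.666,0,0],[0.323,-0.666,0,0]]]'
python3 - <<'E'
from p import *
plan((*st(-.15,0),.0485,2.5))
E
```

```text
time_s: 9.25
eef_pos: [0.3654, -0.2164, 0.0144]
eef_rot: [0.002, 1.0, 0.023, 0.002]
wrist_force: [-0.2, -0.0, -0.1]
opening: 0.585
grasp_force: 0.0
time_s: 9.88
eef_pos: [0.3647, -0.216, 0.0139]
eef_rot: [0.001, 1.0, 0.023, 0.001]
wrist_force: [-0.3, 2.0, 10.8]
opening: 0.235
grasp_force: 59.1
time_s: 10.75
eef_pos: [0.4216, -0.0772, 0.1214]
eef_rot: [-0.0, 1.0, 0.025, -0.001]
wrist_force: [0.5, 0.1, -1.1]
opening: 0.242
grasp_force: 59.7
time_s: 11.5
eef_pos: [0.48, 0.0559, 0.1219]
eef_rot: [0.0, 1.0, 0.022, -0.0]
wrist_force: [-0.2, -0.1, -1.4]
opening: 0.234
grasp_force: 59.7
from [480.   55.9 121.9] yaw 2.5
n=1 [0.0013, -0.0126, 0.3672, 0.0005] -> [480.  58.  48.] 2.5 rows>= 2
```

```bash
python3 -m handwheel '[[[0,-0.012,0.2,0],[0,-0.012,0.367,0],[0,-0.012,0.367,0],[0,-0.012,0.367,0],[0,-0.012,0.367,0]]]'
cat >> p.py <<'E'
def fit(ys,lo,hi):
    c=snap("wrist");W=world(c);z=W[...,2];q=W[...,:2]-C;U=q@N;X=q@D
    m=(z>.055)&(z<.066)&(X>-.06)&(X<.05)&(abs(U-ys)<.03);u=np.sort(U[m]);g=np.diff(u);k=g.argmax();print("gap",((u[k]+u[k+1])/2).round(4),"w",g[k].round(4),"front",np.percentile(X[m],1).round(4))
    b=(z>.028)&(z<.048)&(abs(U-ys)<.025)&(X>-.11)&(X<-.075);print("blade",(np.percentile(U[b],[2,98]).mean()).round(4),"z",np.median(z[b]).round(4))
    print(spat(W,hsv(c),lo,hi,(.4,.65,-.15,.2,.036)),"tcpX",((cur()[0][:2]-C)@D).round(4),"mouth",np.round(st(-.04,ys),4))
E
python3 - <<'E'
from p import *
fit(0,18,35);plan((*st(-.15,0),.0475,2.5))
E
```

```text
time_s: 12.12
eef_pos: [0.4816, 0.0593, 0.0503]
eef_rot: [0.0, 1.0, 0.023, 0.001]
wrist_force: [0.6, 0.3, -0.6]
opening: 0.232
grasp_force: 59.7
gap -0.0012 w 0.0158 front -0.0404
blade 0.0012 z 0.0386
(6110, 'yaw', np.float32(3.2), 'mid', array([0.4704, 0.0585]), 'shoulder', array([0.5113, 0.0608]), 'len', np.float64(0.082), 'grip-30', array([0.4814, 0.0591])) tcpX -0.1486 mouth [0.59   0.0633]
from [481.5  59.4  50.2] yaw 2.6
n=1 [-0.0069, 0.0044, 0.0135, 0.0017] -> [480.  58.  48.] 2.5 rows>= 1
```

```bash
python3 -m handwheel '[[[0.02,0.012,-0.007,0],[0.08,0.012,-0.007,0],[0.14,0.012,-0.007,0],[0.2,0.012,-0.007,0],[0.27,0.012,-0.007,0],[0.34,0.012,-0.007,0],[0.385,0.012,-0.007,0],[0.395,0.012,-0.007,0],[0.403,0.012,-0.007,0],[0.403,0.012,-0.007,0]]]'
python3 - <<'E'
from p import *
fit(0,18,35)
E
```

```text
time_s: 13.42
eef_pos: [0.5604, 0.061, 0.0499]
eef_rot: [-0.0, 1.0, 0.023, -0.0]
wrist_force: [0.0, 0.5, -0.4]
opening: 0.236
grasp_force: 59.7
gap -0.0004 w 0.0003 front -0.059
blade -0.0013 z 0.0477
(5972, 'yaw', np.float32(2.8), 'mid', array([0.5491, 0.0602]), 'shoulder', array([0.5901, 0.0622]), 'len', np.float64(0.082), 'grip-30', array([0.5601, 0.0608])) tcpX -0.0697 mouth [0.59   0.0633]
```

Still no contact, so I'll push a few millimetres more and then release.

```bash
python3 -m handwheel '[[[0.008,0,0.006,0],[0.014,0,0.006,0],[0.014,0,0.006,0]]]'
python3 -m handwheel '[[[0.008,0,0,0],[0.008,0,0,0]]]'
python3 -m handwheel '[[[0,0,0,0],[0,0,0,0],[0,0,0,0]]]' 42
python3 -m handwheel '[[[0,0,-0.3,0],[0,0,-0.6,0],[0,0,-0.6,0]]]'
python3 - <<'E'
from p import *
c=snap("scene");W=world(c);H=hsv(c)
print("y",spat(W,H,18,35,(.45,.65,-.1,.1,.034)));print("g",spat(W,H,45,85,(.3,.56,-.2,-.0,0)));print("b",spat(W,H,100,125,(.45,.65,-.1,.1,.034)))
plan((.437,-.108,.16,-6),(.437,-.108,.012,-6))
E
```

```text
time_s: 13.85
eef_pos: [0.561, 0.0614, 0.048]
eef_rot: [-0.0, 1.0, 0.023, -0.003]
wrist_force: [-7.6, -0.2, 1.8]
opening: 0.238
grasp_force: 60.1
time_s: 14.1
eef_pos: [0.5614, 0.0616, 0.0479]
eef_rot: [-0.0, 1.0, 0.023, -0.004]
wrist_force: [-12.7, -0.1, 5.7]
opening: 0.238
grasp_force: 60.6
time_s: 14.48
eef_pos: [0.5658, 0.0611, 0.0492]
eef_rot: [0.0, 1.0, 0.023, 0.001]
wrist_force: [0.5, 0.0, 0.6]
opening: 0.488
grasp_force: 0.0
time_s: 14.85
eef_pos: [0.5694, 0.0609, 0.1752]
eef_rot: [0.001, 1.0, 0.023, 0.006]
wrist_force: [0.3, 0.2, -0.6]
opening: 0.488
grasp_force: 0.0
y (140, 'yaw', np.float32(2.0), 'mid', array([0.5495, 0.0616]), 'shoulder', array([0.5887, 0.063 ]), 'len', np.float64(0.0785), 'grip-30', array([0.5587, 0.0619]))
g (160, 'yaw', np.float32(-5.0), 'mid', array([ 0.4267, -0.1059]), 'shoulder', array([ 0.466 , -0.1093]), 'len', np.float64(0.079), 'grip-30', array([ 0.4361, -0.1067]))
b (145, 'yaw', np.float32(5.9), 'mid', array([5.542e-01, 3.000e-04]), 'shoulder', array([0.5922, 0.0042]), 'len', np.float64(0.0764), 'grip-30', array([0.5623, 0.0011]))
from [567.4  61.  172. ] yaw 2.7
n=1 [-0.6905, 0.814, 0.0602, 0.1007] -> [ 437. -108.  160.] -6 rows>= 4
n=1 [0.0, -0.0, 0.74, 0.0] -> [ 437. -108.   12.] -6 rows>= 3
```

```bash
python3 -m handwheel '[[[-0.69,0.814,0.06,0.1],[-0.69,0.814,0.06,0.1],[-0.69,0.814,0.06,0.1],[-0.69,0.814,0.06,0.1],[-0.69,0.814,0.06,0.1],[-0.69,0.814,0.06,0.1],[-0.69,0.814,0.06,0.1]]]' 50
python3 - <<'E'
from p import *
c=snap("wrist");W=world(c);H=hsv(c)
r=spat(W,H,45,85,(.3,.56,-.2,-.0,0));print(r)
plan((*r[-1],.012,float(r[2])))
E
```

```text
time_s: 15.78
eef_pos: [0.4354, -0.1069, 0.1566]
eef_rot: [-0.0, 0.999, -0.051, -0.0]
wrist_force: [0.5, -0.1, -0.1]
opening: 0.588
grasp_force: 0.0
(1820, 'yaw', np.float32(-5.8), 'mid', array([ 0.4264, -0.1067]), 'shoulder', array([ 0.4669, -0.1109]), 'len', np.float64(0.0815), 'grip-30', array([ 0.4371, -0.1078]))
from [ 435.4 -106.9  156.7] yaw -5.8
n=1 [0.0091, 0.0034, 0.7234, -0.0005] -> [ 437. -108.   12.] -5.800000190734863 rows>= 3
```

```bash
python3 -m handwheel '[[[0.009,0.004,0.45,0],[0.009,0.004,0.65,0],[0.009,0.004,0.722,0],[0.009,0.004,0.722,0],[0.009,0.004,0.722,0]]]' 50
python3 -m handwheel '[[[0,0,0,0],[0,0,0,0],[0,0,0,0],[0,0,0,0],[0,0,0,0]]]' 5
python3 -m handwheel '[[[0,0,-0.3,0],[0,0,-0.55,0],[0,0,-0.55,0],[0.042,-0.578,-0.55,0],[0.042,-0.578,-0.55,0],[0.042,-0.578,-0.55,0],[0.042,-0.578,-0.55,0]]]'
python3 -m handwheel '[[[0.042,-0.3,0,-0.097],[0.042,-0.578,0,-0.097],[0.042,-0.578,0,-0.097],[0.042,-0.578,0,-0.097],[0.042,-0.578,0,-0.097]]]'
python3 -m handwheel '[[[0,0,0.2,0],[0,0,0.35,0],[0,0,0.35,0],[0,0,0.35,0]]]'
python3 - <<'E'
from p import *
fit(.062,45,85);plan((*st(-.15,.062),.0485,2.5))
E
```

```text
time_s: 16.45
eef_pos: [0.4378, -0.1089, 0.0135]
eef_rot: [0.0, 0.999, -0.051, 0.001]
wrist_force: [0.1, -0.7, 0.7]
opening: 0.585
grasp_force: 0.0
time_s: 17.08
eef_pos: [0.4379, -0.1093, 0.0141]
eef_rot: [0.001, 0.999, -0.052, 0.001]
wrist_force: [-0.9, 1.2, 6.4]
opening: 0.239
grasp_force: 59.4
time_s: 17.95
eef_pos: [0.4564, 0.0054, 0.1219]
eef_rot: [0.0, 0.999, -0.051, -0.0]
wrist_force: [1.0, 0.3, -0.4]
opening: 0.239
grasp_force: 59.2
time_s: 18.58
eef_pos: [0.4773, 0.1178, 0.1223]
eef_rot: [0.0, 1.0, 0.02, -0.0]
wrist_force: [-1.0, -0.1, -0.3]
opening: 0.233
grasp_force: 59.3
time_s: 19.08
eef_pos: [0.4782, 0.1187, 0.0535]
eef_rot: [0.0, 1.0, 0.02, 0.001]
wrist_force: [-0.4, -0.6, -0.9]
opening: 0.233
grasp_force: 59.3
gap 0.0611 w 0.0158 front -0.0397
blade 0.0605 z 0.0416
(5963, 'yaw', np.float32(3.1), 'mid', array([0.4669, 0.1178]), 'shoulder', array([0.5077, 0.12  ]), 'len', np.float64(0.0817), 'grip-30', array([0.4778, 0.1184])) tcpX -0.149 mouth [0.5873 0.1252]
from [478.6 118.9  53.9] yaw 2.3
n=1 [-0.0053, -0.0078, 0.027, -0.0019] -> [477. 120.  48.] 2.5 rows>= 1
```

```bash
python3 -m handwheel '[[[0.02,-0.003,0.007,-0.002],[0.08,-0.003,0.007,-0.002],[0.14,-0.003,0.007,-0.002],[0.2,-0.003,0.007,-0.002],[0.27,-0.003,0.007,-0.002],[0.34,-0.003,0.007,-0.002],[0.385,-0.003,0.007,-0.002],[0.4,-0.003,0.009,-0.002],[0.41,-0.003,0.009,-0.002],[0.41,-0.003,0.009,-0.002]]]'
python3 -m handwheel '[[[0.007,0,0.002,0],[0.007,0,0.002,0]]]'
```

```text
time_s: 20.38
eef_pos: [0.5585, 0.1235, 0.0504]
eef_rot: [0.0, 1.0, 0.022, -0.001]
wrist_force: [-1.0, -0.0, -0.7]
opening: 0.238
grasp_force: 59.3
time_s: 20.62
eef_pos: [0.5587, 0.1236, 0.0497]
eef_rot: [0.0, 1.0, 0.022, -0.002]
wrist_force: [-5.8, 0.5, 1.1]
opening: 0.234
grasp_force: 59.6
```

Contact, so I'll release and rise. Then I'll check the clamp geometry.

```bash
python3 -m handwheel '[[[-0.003,0,0,0],[-0.003,0,0,0],[-0.003,0,0,0]]]' 42
python3 -m handwheel '[[[0,0,-0.3,0],[0,0,-0.6,0],[0,0,-0.9,0],[0,0,-0.9,0]]]' 0
python3 - <<'E'
from p import *
c=snap("scene");W=world(c);H=hsv(c)
for n,l,h_ in(("y",18,35),("g",45,85),("b",100,125)):
    r=spat(W,H,l,h_,(.45,.65,-.15,.2,.034));s_=np.array([float(r[6][0]),float(r[6][1])])-C;print(n,r[2],"X",s_@D,"U",s_@N)
q=W[...,:2]-C;X,U,z=q@D,q@N,W[...,2];h,s,v=H[...,0],H[...,1],H[...,2]
m=(z>.03)&(U>.115)&(U<.3)&(abs(X)<.06)
for n,mm in(("dark",m&(v<70)),("red",m&((h<5)|(h>174))&(s>140)),("orange",m&(h>5)&(h<16)&(s>120)),("steel",m&(s<40)&(v>90)&(z>.095))):
    print(n,mm.sum(),"X",np.percentile(X[mm],[3,50,97]).round(3),"U",np.percentile(U[mm],[3,50,97]).round(3),"z",np.percentile(z[mm],[3,50,97]).round(3))
plan((.622,.263,.22,2.5),(.622,.263,.125,2.5),(.622+.0035,.183,.120,2.5))
E
```

```text
time_s: 21.0
eef_pos: [0.5605, 0.1235, 0.0506]
eef_rot: [-0.0, 1.0, 0.022, 0.001]
wrist_force: [0.1, -0.3, 0.8]
opening: 0.493
grasp_force: 0.0
time_s: 21.5
eef_pos: [0.5637, 0.1236, 0.2371]
eef_rot: [0.0, 1.0, 0.022, 0.006]
wrist_force: [-0.3, 0.1, 0.0]
opening: 0.001
grasp_force: 0.0
y 5.2 X -0.04066126261838157 U 0.0017753090657691734
g 3.0 X -0.04193602550189414 U 0.06198822279356363
b 4.5 X -0.04046406285370858 U -0.060192272073507296
dark 65 X [-0.054  0.001  0.018] U [0.116 0.145 0.169] z [0.031 0.046 0.323]
red 64 X [-0.007  0.001  0.008] U [0.202 0.224 0.245] z [0.078 0.083 0.088]
orange 59 X [-0.008  0.002  0.01 ] U [0.145 0.149 0.162] z [0.146 0.159 0.164]
steel 78 X [-0.053  0.     0.007] U [0.116 0.163 0.175] z [0.096 0.123 0.589]
from [561.8 123.6 233.6] yaw 2.6
n=1 [0.3319, -0.683, 0.0678, 0.0008] -> [622. 263. 220.] 2.5 rows>= 3
n=1 [0.0, 0.0, 0.475, 0.0] -> [622. 263. 125.] 2.5 rows>= 2
n=1 [0.0, 0.4004, 0.025, 0.0] -> [626. 183. 120.] 2.5 rows>= 2
```

All three are home (shoulders at X ≈ -40 to -42 mm, the mouth plane). The arm's rear face is at U ≈ 175 mm, so I'll put the closed fingers behind it and push towards -y.

```bash
python3 -m handwheel '[[[0.332,-0.703,0.068,0],[0.332,-0.703,0.068,0],[0.332,-0.703,0.068,0],[0.332,-0.703,0.068,0],[0.332,-0.703,0.068,0]]]' 0
python3 -m handwheel '[[[0,0,0.2,0],[0,0,0.465,0],[0,0,0.465,0],[0,0,0.465,0]]]'
python3 -m handwheel '[[[0,0.05,0,0],[0,0.1,0,0],[0,0.15,0.01,0],[0,0.2,0.02,0],[0,0.25,0.025,0],[0,0.3,0.03,0],[0,0.35,0.035,0],[0,0.4,0.04,0],[0,0.44,0.045,0],[0,0.44,0.045,0]]]'
python3 -m handwheel '[[[0,0,-0.3,0],[0,0,-0.5,0],[0,0,-0.5,0]]]'
python3 - <<'E'
from p import *
c=snap("scene");W=world(c);H=hsv(c)
q=W[...,:2]-C;X,U,z=q@D,q@N,W[...,2];h,s,v=H[...,0],H[...,1],H[...,2]
m=(z>.03)&(U>.0)&(U<.3)&(abs(X)<.06)
for n,mm in(("red",m&((h<5)|(h>174))&(s>140)),("orange",m&(h>5)&(h<16)&(s>120))):
    print(n,mm.sum(),"X",np.percentile(X[mm],[3,50,97]).round(3),"U",np.percentile(U[mm],[3,50,97]).round(3),"z",np.percentile(z[mm],[3,50,97]).round(3))
cv2.imwrite("pics/s3.png",cv2.resize(c["color"][130:320,100:400,::-1],None,fx=2.5,fy=2.5))
E
```

```text
time_s: 22.18
eef_pos: [0.6191, 0.2662, 0.215]
eef_rot: [0.001, 1.0, 0.022, -0.001]
wrist_force: [0.5, -0.7, 0.6]
opening: -0.006
grasp_force: 0.0
time_s: 22.68
eef_pos: [0.6203, 0.266, 0.1248]
eef_rot: [0.0, 1.0, 0.022, 0.0]
wrist_force: [0.3, 0.6, 0.8]
opening: 0.005
grasp_force: 0.0
time_s: 23.92
eef_pos: [0.6241, 0.1781, 0.1147]
eef_rot: [0.0, 1.0, 0.022, -0.0]
wrist_force: [-0.3, -0.9, 1.0]
opening: 0.001
grasp_force: 0.0
time_s: 24.3
eef_pos: [0.6265, 0.1798, 0.2198]
eef_rot: [-0.0, 1.0, 0.023, 0.004]
wrist_force: [0.0, 0.1, 0.0]
opening: -0.0
grasp_force: 0.0
red 44 X [-0.006  0.003  0.008] U [0.152 0.156 0.167] z [0.126 0.164 0.173]
orange 37 X [-0.007  0.004  0.01 ] U [0.08  0.084 0.094] z [0.064 0.076 0.082]
```

View pics/s3.png

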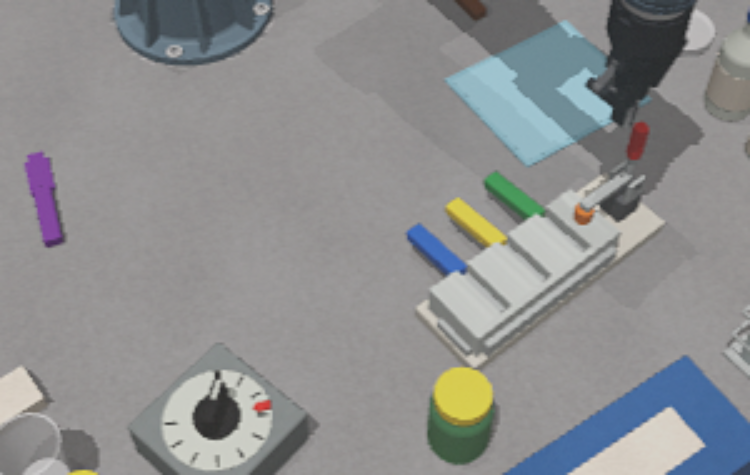

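The picture shows the clamp down on the cassette, with the pad at (583,215) and the handle upright, and all three spatulas home. Next the dial.

```bash
python3 - <<'E'
from p import *
plan((.61,0,.22,2.5),(.595,-.19,.22,85),(.591,-.313,.18,131),(.591,-.313,.085,131))
E
```

```text
from [625.  179.5 216.9] yaw 2.6
n=1 [-0.1155, 0.8934, -0.0155, 0.0011] -> [610.   0. 220.] 2.5 rows>= 3
n=1 [-0.1164, 0.9458, -0.0, -0.9599] -> [ 595. -190.  220.] 85 rows>= 8
n=1 [-0.6144, 0.0337, 0.2, -0.5352] -> [ 591. -313.  180.] 131 rows>= 5
n=1 [0.0, 0.0, 0.475, 0.0] -> [ 591. -313.   85.] 131 rows>= 2
```

```bash
python3 -m handwheel '[[[-0.115,0.893,-0.015,0],[-0.115,0.893,-0.015,0],[-0.115,0.893,-0.015,0],[-0.115,0.893,-0.015,0]]]' 40
python3 -m handwheel '[[[-0.116,0.946,0,-0.96],[-0.116,0.946,0,-0.96],[-0.116,0.946,0,-0.96],[-0.116,0.946,0,-0.96],[-0.116,0.946,0,-0.96],[-0.116,0.946,0,-0.96],[-0.116,0.946,0,-0.96],[-0.116,0.946,0,-0.96],[-0.116,0.946,0,-0.96]]]'
python3 -m handwheel '[[[-0.614,0.034,0.2,-0.535],[-0.614,0.034,0.2,-0.535],[-0.614,0.034,0.2,-0.535],[-0.614,0.034,0.2,-0.535],[-0.614,0.034,0.2,-0.535],[-0.614,0.034,0.2,-0.535],[-0.614,0.034,0.2,-0.535]]]'
cat >> p.py <<'E'
def dial(name,pic=None):
    c=snap(name);W=world(c);H=hsv(c);h,s,v=H[...,0],H[...,1],H[...,2];x,y,z=W[...,0],W[...,1],W[...,2]
    n=(abs(x-.591)<.1)&(abs(y+.313)<.1)
    b=n&(z>.09)&(z<.11);t=n&(z>.052)&(z<.07)
    A_=None
    if b.sum()>20: r=cv2.minAreaRect((W[b][:,:2]*1000).astype(np.float32));print("bar",b.sum(),np.round(r,1).tolist() if 0 else r)
    tb=box(W[t]);print("box",tb)
    m=t&((h<7)|(h>172))&(s>120);w=t&(v>150)&(s<50);print("scale",box(W[w]),w.sum())
    p=np.median(W[m],0);ctr=np.array([.591,-.313]) if tb[2]<120 else np.array(tb[:2])/1000
    q=p[:2]-ctr;print("marker",p.round(4),"r",np.hypot(*q).round(4),"yaw",np.degrees(np.arctan2(q[1],q[0])).round(1),"ctr",ctr)
    if pic: cv2.imwrite(pic,c["color"][:,:,::-1])
E
python3 - <<'E'
from p import *
dial("wrist","pics/w4.png");dial("scene");plan((.591,-.313,.085,131))
E
```

```text
time_s: 24.85
eef_pos: [0.6079, -0.004, 0.2159]
eef_rot: [0.0, 1.0, 0.02, -0.001]
wrist_force: [0.2, 0.2, -0.4]
opening: 0.466
grasp_force: 0.0
time_s: 25.98
eef_pos: [0.5941, -0.1889, 0.2162]
eef_rot: [-0.001, 0.737, 0.676, -0.0]
wrist_force: [-0.9, -0.4, -0.2]
opening: 0.468
grasp_force: 0.0
time_s: 26.85
eef_pos: [0.5906, -0.3128, 0.1772]
eef_rot: [-0.0, 0.415, 0.91, 0.0]
wrist_force: [0.1, -0.7, -0.1]
opening: 0.467
grasp_force: 0.0
bar 1104 ((588.6614990234375, -313.9248352050781), (13.955212593078613, 45.84670639038086), 41.815792083740234)
box (589, -314, 130, 129, 13.0)
scale (590, -316, 112, 109, 46.4) 8150
marker [ 0.6058 -0.2705  0.0624] r 0.0467 yaw 68.9 ctr [ 0.589 -0.314]
bar 118 ((591.3062133789062, -312.9845886230469), (14.134065628051758, 47.545166015625), 41.82602310180664)
box (591, -313, 131, 130, 12.6)
scale (592, -315, 111, 106, 60.9) 925
marker [ 0.6067 -0.2685  0.0649] r 0.0472 yaw 70.6 ctr [ 0.591 -0.313]
from [ 590.6 -313.1  177.5] yaw 131.0
n=1 [-0.0012, 0.0018, 0.4625, -0.0002] -> [ 591. -313.   85.] 131 rows>= 2
```

View pics/w4.png

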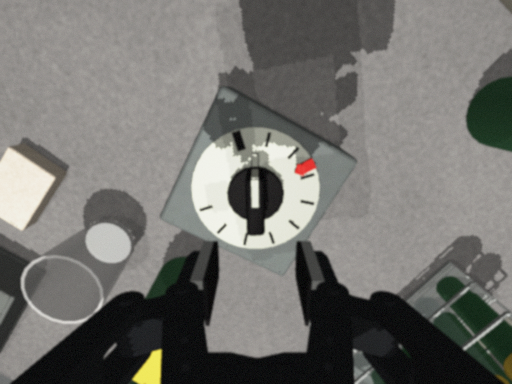

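The wrist view shows the bar's pointer going up to (255,168), the off mark at (238,140) about 19° counter-clockwise of it, and the red marker at (306,167) about 62° clockwise. I'll grip and turn.

```bash
python3 -m handwheel '[[[0,0,0.2,-0.009],[0,0,0.4,-0.009],[0,0,0.46,-0.009],[0,0,0.46,-0.009]]]' 40
python3 -m handwheel '[[[0,0,0,0],[0,0,0,0],[0,0,0,0],[0,0,0,0]]]' 5
python3 -m handwheel '[[[0,0,0,0.1],[0,0,0,0.2],[0,0,0,0.3],[0,0,0,0.4],[0,0,0,0.5],[0,0,0,0.6],[0,0,0,0.7],[0,0,0,0.72],[0,0,0,0.72],[0,0,0,0.72]]]'
python3 - <<'E'
from p import *
dial("wrist");dial("scene");print(cur(),np.degrees(cur()[1]))
E
```

```text
time_s: 27.45
eef_pos: [0.5903, -0.3132, 0.0853]
eef_rot: [-0.001, 0.408, 0.913, 0.0]
wrist_force: [1.2, -0.2, -0.1]
opening: 0.467
grasp_force: 0.0
time_s: 27.95
eef_pos: [0.591, -0.315, 0.0883]
eef_rot: [0.001, 0.408, 0.913, -0.001]
wrist_force: [-4.6, -2.6, 6.1]
opening: 0.155
grasp_force: 60.5
time_s: 29.2
eef_pos: [0.5902, -0.3153, 0.0882]
eef_rot: [0.001, 0.82, 0.573, -0.001]
wrist_force: [-7.8, -2.3, 6.8]
opening: 0.152
grasp_force: 60.8
bar 4024 ((589.5658569335938, -314.17071533203125), (38.903663635253906, 40.1567497253418), 22.13104820251465)
box (590, -315, 130, 130, 12.9)
scale (589, -316, 125, 125, 13.7) 15460
marker [ 0.6062 -0.2706  0.0625] r 0.0472 yaw 70.0 ctr [ 0.59  -0.315]
bar 47 ((591.1500244140625, -312.7301940917969), (45.74543762207031, 14.007329940795898), 68.2752914428711)
box (591, -313, 132, 131, 12.4)
scale (592, -315, 111, 103, 64.6) 628
marker [ 0.6072 -0.2692  0.0641] r 0.0468 yaw 69.7 ctr [ 0.591 -0.313]
(array([ 0.59025946, -0.31532264,  0.08826469]), np.float64(1.2203926307162558)) 69.9233470889091
```

Pointer and marker are both at about 70°. Hold.

```bash
for i in 1 2 3 4; do python3 -m handwheel '[[[0,0,0,0],[0,0,0,0],[0,0,0,0],[0,0,0,0],[0,0,0,0],[0,0,0,0],[0,0,0,0],[0,0,0,0],[0,0,0,0],[0,0,0,0]]]' | grep -E "time|rot"; done
python3 - <<'E'
from p import *
c=snap("wrist");cv2.imwrite("pics/w5.png",c["color"][:,:,::-1])
E
```

```text
time_s: 30.55
eef_rot: [0.001, 0.82, 0.573, -0.001]
time_s: 31.8
eef_rot: [0.001, 0.82, 0.573, -0.001]
time_s: 33.05
eef_rot: [0.001, 0.82, 0.573, -0.001]
time_s: 34.3
eef_rot: [0.001, 0.82, 0.573, -0.001]
```

View pics/w5.png

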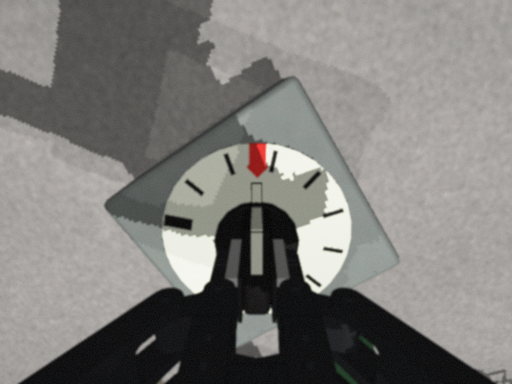

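The pointer sits on the red marker's tip (257,175). The off mark is at (178,222), about 84° counter-clockwise. Now turning back to off.

```bash
python3 -m handwheel '[[[0,0,0,-0.11],[0,0,0,-0.22],[0,0,0,-0.33],[0,0,0,-0.44],[0,0,0,-0.55],[0,0,0,-0.66],[0,0,0,-0.77],[0,0,0,-0.88],[0,0,0,-0.95],[0,0,0,-0.95]]]'
python3 -m handwheel '[[[0,0,0,-0.03],[0,0,0,-0.05],[0,0,0,-0.05]]]'
python3 - <<'E'
from p import *
print(ctrl.get_obs()["torque"],np.degrees(cur()[1]))
c=snap("wrist");cv2.imwrite("pics/w6.png",c["color"][:,:,::-1])
E
```

```text
time_s: 35.6
eef_pos: [0.591, -0.3149, 0.0883]
eef_rot: [0.001, 0.247, 0.969, -0.001]
wrist_force: [-3.3, -1.2, 7.3]
opening: 0.144
grasp_force: 73.5
time_s: 35.98
eef_pos: [0.5902, -0.3144, 0.0883]
eef_rot: [0.0, 0.211, 0.978, -0.0]
wrist_force: [-7.2, -0.2, 10.2]
opening: 0.153
grasp_force: 106.8
[ 0.19819603  1.3650158  -1.68290021] 155.67309593553247
```

View pics/w6.png

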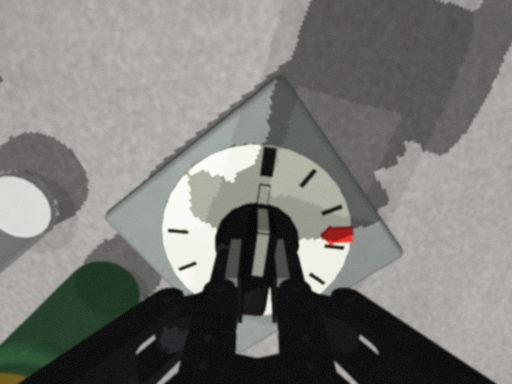

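Dial is at the stop, pointer on the thick mark (267,160). I'll release, rise and go to the clamp.

```bash
python3 -m handwheel '[[[0,0,0,0.03],[0,0,0,0.03]]]'
python3 -m handwheel '[[[0,0,0,0],[0,0,0,0],[0,0,0,0],[0,0,0,0]]]' 40
python3 -m handwheel '[[[0,0,-0.3,0],[0,0,-0.6,0],[0,0,-0.7,0],[0,0,-0.7,0]]]'
python3 - <<'E'
from p import *
c=snap("wrist");W=world(c);H=hsv(c);cv2.imwrite("pics/w7.png",c["color"][:,:,::-1]);dial("wrist")
plan((.595,-.19,.22,80),(.61,0.,.22,2.5),(*st(0,.122),.22,2.5),(*st(0,.122),.147,2.5),(*st(0,.2),.147,2.5))
E
```

```text
time_s: 36.28
eef_pos: [0.5902, -0.3144, 0.0883]
eef_rot: [0.0, 0.232, 0.973, -0.001]
wrist_force: [-7.7, -0.0, 10.0]
opening: 0.149
grasp_force: 85.4
time_s: 36.78
eef_pos: [0.5906, -0.3132, 0.0855]
eef_rot: [-0.0, 0.231, 0.973, 0.0]
wrist_force: [0.4, 0.7, -0.5]
opening: 0.468
grasp_force: 0.0
time_s: 37.28
eef_pos: [0.5912, -0.3139, 0.2274]
eef_rot: [0.002, 0.231, 0.973, -0.001]
wrist_force: [-0.7, 0.1, 0.5]
opening: 0.467
grasp_force: 0.0
bar 780 ((588.9596557617188, -314.69683837890625), (13.970459938049316, 47.13885498046875), 58.13766860961914)
box (589, -315, 129, 130, 12.9)
scale (587, -316, 118, 114, 15.4) 6523
marker [ 0.6057 -0.2707  0.0626] r 0.0473 yaw 69.3 ctr [ 0.589 -0.315]
from [ 589.6 -312.7  223.4] yaw 153.3
n=1 [0.2515, 0.5603, 0.0168, 0.853] -> [ 595. -190.  220.] 80 rows>= 7
n=1 [0.9486, -0.0911, -0.0, 0.9018] -> [610.   0. 220.] 2.5 rows>= 8
n=1 [0.1141, -0.9303, -0.0, 0.0] -> [625. 187. 220.] 2.5 rows>= 3
n=1 [0.0, 0.0, 0.365, 0.0] -> [625. 187. 147.] 2.5 rows>= 2
n=1 [-0.0, -0.39, -0.0, 0.0] -> [621. 265. 147.] 2.5 rows>= 2
```

```bash
python3 - <<'E'
from p import *
c=snap("wrist");W=world(c);H=hsv(c);v=H[...,2];s=H[...,1];z=W[...,2];q=W[...,:2]-np.array([.589,-.3148]);r=np.hypot(q[...,0],q[...,1]);a=np.degrees(np.arctan2(q[...,1],q[...,0]))
m=(z>.05)&(z<.072)&(r>.038)&(r<.052)&(v<75)
h,e=np.histogram(a[m],np.arange(-180,181,4));print([(int(x),int(n)) for n,x in zip(h,e) if n>3])
k=m&(abs(a-150)<14);print("mark",np.median(a[k]),k.sum())
b=(z>.09)&(z<.11)&(r<.04);print("bar fit",yaw_line(W[b]))
w=b&(v>150);print("white ptr",np.median(a[w]),w.sum())
E
```

```text
[(140, 4), (144, 49), (148, 41)]
mark 147.63480337708936 94
bar fit -31.917
white ptr 145.54454717632746 148
```

Off is confirmed: mark at 147.6°, bar at 148.1°. Now to the clamp.

```bash
python3 -m handwheel '[[[0.25,0.56,0.017,0.853],[0.25,0.56,0.017,0.853],[0.25,0.56,0.017,0.853],[0.25,0.56,0.017,0.853],[0.25,0.56,0.017,0.853],[0.25,0.56,0.017,0.853],[0.25,0.56,0.017,0.853],[0.25,0.56,0.017,0.853]]]' 0
python3 -m handwheel '[[[0.949,-0.091,0,0.9],[0.949,-0.091,0,0.9],[0.949,-0.091,0,0.9],[0.949,-0.091,0,0.9],[0.949,-0.091,0,0.9],[0.949,-0.091,0,0.9],[0.949,-0.091,0,0.9],[0.949,-0.091,0,0.9],[0.949,-0.091,0,0.9]]]'
python3 -m handwheel '[[[0.114,-0.93,0,0],[0.114,-0.93,0,0],[0.114,-0.93,0,0],[0.114,-0.93,0,0],[0.114,-0.93,0,0]]]'
python3 - <<'E'
from p import *
c=snap("scene");W=world(c);H=hsv(c)
q=W[...,:2]-C;X,U,z=q@D,q@N,W[...,2];h,s,v=H[...,0],H[...,1],H[...,2]
m=(z>.03)&(U>.0)&(U<.3)&(abs(X)<.06)
for n,mm in(("red",m&((h<5)|(h>174))&(s>140)),("orange",m&(h>5)&(h<16)&(s>120))):
    print(n,mm.sum(),"X",np.percentile(X[mm],[3,50,97]).round(3),"U",np.percentile(U[mm],[3,50,97]).round(3),"z",np.percentile(z[mm],[3,50,97]).round(3))
plan((*st(0.002,.122),.147,2.5))
E
```

```text
time_s: 38.42
eef_pos: [0.5951, -0.1904, 0.2198]
eef_rot: [-0.002, 0.766, 0.643, -0.001]
wrist_force: [0.5, 0.0, -0.7]
opening: -0.002
grasp_force: 0.0
time_s: 39.55
eef_pos: [0.6106, -0.0007, 0.221]
eef_rot: [-0.0, 1.0, 0.025, -0.001]
wrist_force: [0.0, 0.5, -0.7]
opening: 0.002
grasp_force: 0.0
time_s: 40.17
eef_pos: [0.6249, 0.186, 0.2215]
eef_rot: [0.0, 1.0, 0.025, -0.001]
wrist_force: [-0.0, -1.0, 0.2]
opening: -0.003
grasp_force: 0.0
red 55 X [-0.005  0.003  0.008] U [0.152 0.156 0.163] z [0.127 0.155 0.173]
orange 37 X [-0.006  0.005  0.01 ] U [0.079 0.083 0.093] z [0.064 0.077 0.083]
from [625.1 185.1 221.7] yaw 2.7
n=1 [0.0083, -0.0089, 0.3734, 0.0025] -> [627. 187. 147.] 2.5 rows>= 2
```

```bash
python3 -m handwheel '[[[0.008,0,0.2,0],[0.008,0,0.373,0],[0.008,0,0.373,0],[0.008,0,0.373,0]]]'
python3 -m handwheel '[[[0,-0.05,0,0],[0,-0.1,0,0],[0,-0.15,0,0],[0,-0.2,0,0],[0,-0.25,0,0],[0,-0.3,0,0],[0,-0.35,0,0],[0,-0.41,0,0],[0,-0.41,-0.05,0],[0,-0.41,-0.2,0]]]'
python3 -m handwheel '[[[0,0,-0.3,0],[0,0,-0.3,0],[0,0,-0.3,0]]]'
python3 - <<'E'
from p import *
c=snap("scene");W=world(c);H=hsv(c)
q=W[...,:2]-C;X,U,z=q@D,q@N,W[...,2];h,s,v=H[...,0],H[...,1],H[...,2]
m=(z>.03)&(U>.0)&(U<.3)&(abs(X)<.06)
for n,mm in(("red",m&((h<5)|(h>174))&(s>140)),("orange",m&(h>5)&(h<16)&(s>120))):
    print(n,mm.sum(),"U",np.percentile(U[mm],[3,50,97]).round(3),"z",np.percentile(z[mm],[3,50,97]).round(3))
for n,l,h_ in(("y",18,35),("g",45,85),("b",100,125)):
    r=spat(W,H,l,h_,(.4,.65,-.15,.2,.034));s_=np.array([float(r[6][0]),float(r[6][1])])-C;print(n,r[0],r[2],"X",s_@D,"U",s_@N)
mat=(h>=88)&(h<=104)&(s>40)&(np.abs(z-.003)<.01)&(W[...,0]>.25)&(W[...,1]>.15);print("mat",box(W[mat]))
plan((*st(-.07,.15),.24,2.5),(*st(-.07,.061),.15,2.5))
E
```

```text
time_s: 40.72
eef_pos: [0.6279, 0.1851, 0.1492]
eef_rot: [-0.0, 1.0, 0.023, 0.001]
wrist_force: [0.2, -0.9, -0.0]
opening: -0.0
grasp_force: 0.0
time_s: 41.98
eef_pos: [0.6219, 0.2678, 0.1865]
eef_rot: [0.0, 1.0, 0.023, -0.002]
wrist_force: [0.7, 0.9, 0.2]
opening: 0.0
grasp_force: 0.0
time_s: 42.35
eef_pos: [0.6233, 0.2679, 0.2485]
eef_rot: [-0.0, 1.0, 0.023, 0.001]
wrist_force: [-0.2, 0.1, -0.2]
opening: -0.002
grasp_force: 0.0
red 92 U [0.195 0.215 0.236] z [0.103 0.115 0.124]
orange 53 U [0.109 0.118 0.126] z [0.136 0.148 0.154]
y 142 6.1 X -0.039145242531062704 U 0.0021094992733539123
g 124 3.2 X -0.041931663563157605 U 0.06208812761572183
b 153 2.9 X -0.04080739670754844 U -0.06117823447887955
mat (416, 301, 215, 188, 86.9)
from [622.7 267.7 247.1] yaw 2.6
n=1 [-0.3582, 0.2634, 0.0356, 0.0016] -> [554. 212. 240.] 2.5 rows>= 2
n=1 [0.0, 0.445, 0.45, 0.0] -> [557. 123. 150.] 2.5 rows>= 3
```

```bash
python3 -m handwheel '[[[-0.358,0.263,0.035,0],[-0.358,0.263,0.035,0],[-0.358,0.263,0.035,0]]]' 42
python3 -m handwheel '[[[0,0.445,0.3,0],[0,0.445,0.45,0],[0,0.445,0.45,0],[0,0.445,0.45,0]]]'
python3 - <<'E'
from p import *
c=snap("scene");W=world(c);H=hsv(c)
q=W[...,:2]-C;X,U,z=q@D,q@N,W[...,2];h,s,v=H[...,0],H[...,1],H[...,2]
m=(z>.03)&(U>.0)&(U<.3)&(abs(X)<.06)
for n,mm in(("red",m&((h<5)|(h>174))&(s>140)),("orange",m&(h>5)&(h<16)&(s>120))):
    print(n,mm.sum(),"U",np.percentile(U[mm],[3,50,97]).round(3),"z",np.percentile(z[mm],[3,50,97]).round(3))
c=snap("wrist");W=world(c);r=spat(W,hsv(c),45,85,(.4,.65,.05,.2,.034));print(r)
plan((*st(-.071,.061),.047,2.5))
E
```

```text
time_s: 42.78
eef_pos: [0.5521, 0.2112, 0.2389]
eef_rot: [0.0, 1.0, 0.023, -0.002]
wrist_force: [-0.3, 0.8, 0.3]
opening: 0.49
grasp_force: 0.0
time_s: 43.28
eef_pos: [0.5588, 0.1236, 0.1507]
eef_rot: [-0.0, 1.0, 0.023, -0.0]
wrist_force: [-0.3, 0.2, 0.8]
opening: 0.494
grasp_force: 0.0
red 64 U [0.203 0.224 0.244] z [0.079 0.084 0.088]
orange 60 U [0.145 0.149 0.164] z [0.144 0.158 0.163]
(1461, 'yaw', np.float32(2.7), 'mid', array([0.5573, 0.1234]), 'shoulder', array([0.5867, 0.1248]), 'len', np.float64(0.0589), 'grip-30', array([0.5567, 0.1233]))
from [559.6 124.3 152.3] yaw 2.7
n=1 [-0.0163, 0.0066, 0.5263, 0.0024] -> [556. 123.  47.] 2.5 rows>= 2
```

Clamp fully back. Draw green out.

```bash
python3 -m handwheel '[[[-0.012,0.005,0.25,0],[-0.012,0.005,0.45,0],[-0.012,0.005,0.523,0],[-0.012,0.005,0.523,0],[-0.012,0.005,0.523,0]]]' 42
python3 -m handwheel '[[[0,0,0,0],[0,0,0,0],[0,0,0,0],[0,0,0,0]]]' 5
python3 -m handwheel '[[[-0.03,0,-0.005,0],[-0.1,0,-0.007,0],[-0.2,0,-0.007,0],[-0.3,0,-0.007,0],[-0.4,0,-0.007,0],[-0.5,0,-0.007,0],[-0.5,0,-0.2,0],[-0.5,0,-0.4,0],[-0.5,0,-0.4,0]]]'
python3 - <<'E'
from p import *
plan((.39,.36,.127,2.5),(.39,.36,.017,2.5))
c=snap("wrist");W=world(c);print(spat(W,hsv(c),45,85,(.35,.65,.05,.2,.115)))
E
```

```text
time_s: 44.0
eef_pos: [0.5576, 0.1225, 0.0482]
eef_rot: [0.0, 1.0, 0.023, 0.002]
wrist_force: [0.1, -0.5, -0.2]
opening: 0.491
grasp_force: 0.0
time_s: 44.5
eef_pos: [0.5571, 0.1223, 0.0479]
eef_rot: [-0.0, 1.0, 0.023, 0.001]
wrist_force: [-1.0, 0.8, 4.6]
opening: 0.229
grasp_force: 60.1
time_s: 45.62
eef_pos: [0.4573, 0.1176, 0.1289]
eef_rot: [0.0, 1.0, 0.023, 0.003]
wrist_force: [0.5, 0.6, -1.3]
opening: 0.234
grasp_force: 59.4
from [457.3 117.6 128.9] yaw 2.7
n=2 [-0.1399, -0.6133, 0.0047, 0.0009] -> [390. 360. 127.] 2.5 rows>= 3
n=1 [0.0, 0.0, 0.55, 0.0] -> [390. 360.  17.] 2.5 rows>= 2
(3627, 'yaw', np.float32(3.6), 'mid', array([0.4598, 0.1174]), 'shoulder', array([0.4869, 0.1191]), 'len', np.float64(0.0544), 'grip-30', array([0.457 , 0.1172]))
```

```bash
python3 -m handwheel '[[[-0.14,-0.613,0.005,0],[-0.14,-0.613,0.005,0],[-0.14,-0.613,0.005,0],[-0.14,-0.613,0.005,0]]]'
python3 -m handwheel '[[[-0.14,-0.613,0.005,0],[-0.14,-0.613,0.005,0],[-0.14,-0.613,0.005,0],[-0.14,-0.613,0.005,0]]]'
python3 -m handwheel '[[[0,0,0.25,0],[0,0,0.45,0],[0,0,0.52,0],[0,0,0.545,0],[0,0,0.545,0]]]'
python3 -m handwheel '[[[0,0,0,0],[0,0,0,0],[0,0,0,0]]]' 42
python3 -m handwheel '[[[0,0,-0.3,0],[0,0,-0.6,0],[0,0,-0.65,0],[0,0,-0.65,0]]]'
python3 - <<'E'
from p import *
c=snap("scene");W=world(c);H=hsv(c)
print("g",spat(W,H,45,85,(.28,.55,.15,.45,.003)))
print("y",spat(W,H,18,35,(.45,.65,0,.12,.034)));print("b",spat(W,H,100,125,(.45,.65,-.1,.05,.034)))
plan((*st(-.15,.12),.15,2.5),(*st(-.071,-.001),.13,2.5),(*st(-.071,-.001),.047,2.5))
E
```

```text
time_s: 46.18
eef_pos: [0.4208, 0.2385, 0.1236]
eef_rot: [0.001, 1.0, 0.024, -0.001]
wrist_force: [-0.0, 0.1, -1.2]
opening: 0.233
grasp_force: 59.4
time_s: 46.68
eef_pos: [0.3887, 0.3585, 0.1233]
eef_rot: [0.001, 1.0, 0.023, -0.001]
wrist_force: [0.6, 0.6, -1.0]
opening: 0.232
grasp_force: 59.5
time_s: 47.3
eef_pos: [0.3905, 0.3586, 0.0178]
eef_rot: [0.0, 1.0, 0.022, 0.001]
wrist_force: [-4.6, -7.2, 17.9]
opening: 0.232
grasp_force: 68.6
time_s: 47.68
eef_pos: [0.389, 0.3595, 0.0152]
eef_rot: [-0.0, 1.0, 0.023, 0.0]
wrist_force: [-1.3, -0.3, -0.2]
opening: 0.488
grasp_force: 0.0
time_s: 48.18
eef_pos: [0.3889, 0.36, 0.1456]
eef_rot: [-0.0, 1.0, 0.023, 0.001]
wrist_force: [-0.7, -0.8, -0.4]
opening: 0.491
grasp_force: 0.0
g (125, 'yaw', np.float32(4.3), 'mid', array([0.3782, 0.3572]), 'shoulder', array([0.4189, 0.3602]), 'len', np.float64(0.0817), 'grip-30', array([0.389, 0.358]))
y (142, 'yaw', np.float32(5.4), 'mid', array([0.5519, 0.061 ]), 'shoulder', array([0.5911, 0.0646]), 'len', np.float64(0.0787), 'grip-30', array([0.5612, 0.0618]))
b (146, 'yaw', np.float32(6.4), 'mid', array([0.5533, 0.    ]), 'shoulder', array([0.5924, 0.0044]), 'len', np.float64(0.0787), 'grip-30', array([0.5626, 0.0011]))
from [388.  359.5 144.2] yaw 2.7
n=1 [0.3919, 0.925, -0.0292, 0.0018] -> [475. 178. 150.] 2.5 rows>= 4
n=1 [0.395, 0.605, 0.1, 0.0] -> [559.  61. 130.] 2.5 rows>= 3
n=1 [0.0, 0.0, 0.415, 0.0] -> [559.  61.  47.] 2.5 rows>= 2
```

```bash
python3 -m handwheel '[[[0.392,0.925,-0.03,0],[0.392,0.925,-0.03,0],[0.392,0.925,-0.03,0],[0.392,0.925,-0.03,0],[0.392,0.925,-0.03,0]]]'
python3 -m handwheel '[[[0.395,0.605,0.1,0],[0.395,0.605,0.1,0],[0.395,0.605,0.1,0],[0.395,0.605,0.1,0]]]'
python3 -m handwheel '[[[0,0,0.2,0],[0,0,0.38,0],[0,0,0.415,0],[0,0,0.415,0],[0,0,0.415,0]]]' 42
python3 -m handwheel '[[[0,0,0,0],[0,0,0,0],[0,0,0,0],[0,0,0,0]]]' 5
python3 -m handwheel '[[[-0.03,0,-0.005,0],[-0.1,0,-0.007,0],[-0.2,0,-0.007,0],[-0.3,0,-0.007,0],[-0.4,0,-0.007,0],[-0.5,0,-0.007,0],[-0.5,0,-0.2,0],[-0.5,0,-0.4,0],[-0.5,0,-0.4,0]]]'
python3 - <<'E'
from p import *
plan((.39,.30,.127,2.5),(.39,.30,.019,2.5))
c=snap("wrist");W=world(c);print(spat(W,hsv(c),18,35,(.35,.65,0,.2,.115)))
E
```

```text
time_s: 48.85
eef_pos: [0.4746, 0.1781, 0.1494]
eef_rot: [-0.0, 1.0, 0.022, -0.002]
wrist_force: [-0.2, 0.1, 0.1]
opening: 0.492
grasp_force: 0.0
time_s: 49.35
eef_pos: [0.5594, 0.0622, 0.1299]
eef_rot: [-0.0, 1.0, 0.023, -0.001]
wrist_force: [-0.0, -0.3, -0.2]
opening: 0.492
grasp_force: 0.0
time_s: 49.98
eef_pos: [0.5611, 0.062, 0.0498]
eef_rot: [0.0, 1.0, 0.024, 0.001]
wrist_force: [-0.3, -0.5, 0.1]
opening: 0.493
grasp_force: 0.0
time_s: 50.48
eef_pos: [0.5609, 0.0616, 0.0495]
eef_rot: [-0.0, 1.0, 0.023, 0.001]
wrist_force: [-1.1, 0.9, 6.9]
opening: 0.234
grasp_force: 58.6
time_s: 51.6
eef_pos: [0.4615, 0.0566, 0.1308]
eef_rot: [0.0, 1.0, 0.023, 0.003]
wrist_force: [-0.2, 0.6, -1.2]
opening: 0.232
grasp_force: 58.9
from [461.5  56.6 130.8] yaw 2.7
n=2 [-0.1504, -0.6162, 0.0095, 0.0009] -> [390. 300. 127.] 2.5 rows>= 3
n=1 [0.0, 0.0, 0.54, 0.0] -> [390. 300.  19.] 2.5 rows>= 2
(3855, 'yaw', np.float32(3.3), 'mid', array([0.4621, 0.0564]), 'shoulder', array([0.4906, 0.0581]), 'len', np.float64(0.057), 'grip-30', array([0.4606, 0.0563]))
```

Place yellow, then fetch blue.

```bash
python3 -m handwheel '[[[-0.15,-0.616,0.009,0],[-0.15,-0.616,0.009,0],[-0.15,-0.616,0.009,0],[-0.15,-0.616,0.009,0]]]'
python3 -m handwheel '[[[-0.15,-0.616,0.009,0],[-0.15,-0.616,0.009,0],[-0.15,-0.616,0.009,0],[-0.15,-0.616,0.009,0]]]'
python3 -m handwheel '[[[0,0,0.25,0],[0,0,0.45,0],[0,0,0.52,0],[0,0,0.535,0],[0,0,0.535,0]]]'
python3 -m handwheel '[[[0,0,0,0],[0,0,0,0],[0,0,0,0]]]' 42
python3 -m handwheel '[[[0,0,-0.3,0],[0,0,-0.6,0],[0,0,-0.65,0],[0,0,-0.65,0]]]'
python3 - <<'E'
from p import *
c=snap("scene");W=world(c);H=hsv(c)
print("g",spat(W,H,45,85,(.28,.55,.15,.45,.003)))
print("y",spat(W,H,18,35,(.28,.55,.15,.45,.003)));print("b",spat(W,H,100,125,(.45,.65,-.1,.05,.034)))
plan((*st(-.15,.05),.15,2.5),(*st(-.07,-.063),.13,2.5),(*st(-.07,-.063),.047,2.5))
E
```

```text
time_s: 52.15
eef_pos: [0.4231, 0.1785, 0.1249]
eef_rot: [0.0, 1.0, 0.024, -0.001]
wrist_force: [-0.3, -1.0, -1.1]
opening: 0.227
grasp_force: 59.1
time_s: 52.65
eef_pos: [0.389, 0.299, 0.1238]
eef_rot: [0.001, 1.0, 0.023, -0.0]
wrist_force: [0.1, -0.9, -0.8]
opening: 0.231
grasp_force: 59.2
time_s: 53.28
eef_pos: [0.3905, 0.2985, 0.0191]
eef_rot: [0.0, 1.0, 0.022, 0.0]
wrist_force: [-3.0, -4.3, 9.7]
opening: 0.23
grasp_force: 69.8
time_s: 53.65
eef_pos: [0.3891, 0.2999, 0.0176]
eef_rot: [-0.0, 1.0, 0.023, 0.0]
wrist_force: [0.4, 0.4, 0.0]
opening: 0.495
grasp_force: 0.0
time_s: 54.15
eef_pos: [0.3891, 0.3004, 0.148]
eef_rot: [-0.0, 1.0, 0.023, 0.001]
wrist_force: [0.1, -0.2, -0.4]
opening: 0.492
grasp_force: 0.0
g (102, 'yaw', np.float32(4.8), 'mid', array([0.3783, 0.3571]), 'shoulder', array([0.4186, 0.3605]), 'len', np.float64(0.0809), 'grip-30', array([0.3887, 0.358 ]))
y (136, 'yaw', np.float32(1.8), 'mid', array([0.3768, 0.298 ]), 'shoulder', array([0.4179, 0.2993]), 'len', np.float64(0.0823), 'grip-30', array([0.3879, 0.2983]))
b (145, 'yaw', np.float32(5.1), 'mid', array([ 5.524e-01, -2.000e-04]), 'shoulder', array([0.5916, 0.0033]), 'len', np.float64(0.0788), 'grip-30', array([0.5617, 0.0007]))
from [388.2 300.  146.6] yaw 2.7
n=1 [0.404, 0.9775, -0.0169, 0.0018] -> [478. 108. 150.] 2.5 rows>= 4
n=1 [0.4, 0.565, 0.1, 0.0] -> [563.  -1. 130.] 2.5 rows>= 3
n=1 [0.0, 0.0, 0.415, 0.0] -> [563.  -1.  47.] 2.5 rows>= 2
```

```bash
python3 -m handwheel '[[[0.404,0.978,-0.017,0],[0.404,0.978,-0.017,0],[0.404,0.978,-0.017,0],[0.404,0.978,-0.017,0],[0.404,0.978,-0.017,0]]]'
python3 -m handwheel '[[[0.4,0.563,0.1,0],[0.4,0.563,0.1,0],[0.4,0.563,0.1,0],[0.4,0.563,0.1,0]]]'
python3 -m handwheel '[[[0,0,0.2,0],[0,0,0.38,0],[0,0,0.415,0],[0,0,0.415,0],[0,0,0.415,0]]]' 42
python3 -m handwheel '[[[0,0,0,0],[0,0,0,0],[0,0,0,0],[0,0,0,0]]]' 5
python3 -m handwheel '[[[-0.03,0,-0.005,0],[-0.1,0,-0.007,0],[-0.2,0,-0.007,0],[-0.3,0,-0.007,0],[-0.4,0,-0.007,0],[-0.5,0,-0.007,0],[-0.5,0,-0.2,0],[-0.5,0,-0.4,0],[-0.5,0,-0.4,0]]]'
python3 - <<'E'
from p import *
plan((.39,.24,.127,2.5),(.39,.24,.019,2.5))
c=snap("wrist");W=world(c);print(spat(W,hsv(c),100,125,(.35,.65,-.1,.1,.115)))
E
```

```text
time_s: 54.82
eef_pos: [0.4779, 0.107, 0.1488]
eef_rot: [-0.0, 1.0, 0.021, -0.002]
wrist_force: [-0.1, -0.1, 0.2]
opening: 0.497
grasp_force: 0.0
time_s: 55.32
eef_pos: [0.5626, 0.0006, 0.1293]
eef_rot: [-0.001, 1.0, 0.023, -0.002]
wrist_force: [-1.1, 0.0, 0.3]
opening: 0.499
grasp_force: 0.0
time_s: 55.95
eef_pos: [0.5648, 0.0001, 0.0497]
eef_rot: [0.0, 1.0, 0.023, 0.001]
wrist_force: [-0.5, -0.7, 0.5]
opening: 0.496
grasp_force: 0.0
time_s: 56.45
eef_pos: [0.5646, -0.0004, 0.0493]
eef_rot: [0.0, 1.0, 0.023, 0.001]
wrist_force: [-2.0, 0.1, 6.5]
opening: 0.232
grasp_force: 58.5
time_s: 57.58
eef_pos: [0.4651, -0.0053, 0.1306]
eef_rot: [0.001, 1.0, 0.023, 0.003]
wrist_force: [0.1, 0.1, -1.4]
opening: 0.228
grasp_force: 59.1
from [465.1  -5.3 130.6] yaw 2.6
n=2 [-0.1593, -0.6214, 0.0089, 0.0009] -> [390. 240. 127.] 2.5 rows>= 3
n=1 [0.0, 0.0, 0.54, 0.0] -> [390. 240.  19.] 2.5 rows>= 2
(3646, 'yaw', np.float32(2.5), 'mid', array([ 0.4653, -0.0056]), 'shoulder', array([ 0.4931, -0.0044]), 'len', np.float64(0.0557), 'grip-30', array([ 0.4632, -0.0057]))
```

```bash
python3 -m handwheel '[[[-0.16,-0.621,0.009,0],[-0.16,-0.621,0.009,0],[-0.16,-0.621,0.009,0],[-0.16,-0.621,0.009,0]]]'
python3 -m handwheel '[[[-0.16,-0.621,0.009,0],[-0.16,-0.621,0.009,0],[-0.16,-0.621,0.009,0],[-0.16,-0.621,0.009,0]]]'
python3 -m handwheel '[[[0,0,0.25,0],[0,0,0.45,0],[0,0,0.52,0],[0,0,0.53,0],[0,0,0.53,0]]]'
python3 -m handwheel '[[[0,0,0,0],[0,0,0,0],[0,0,0,0]]]' 42
python3 -m handwheel '[[[0,0,-0.3,0],[0,0,-0.6,0],[0,0,-0.85,0],[0,0,-0.85,0],[0,0.9,-0.85,0],[0,0.9,-0.85,0],[0,0.9,-0.85,0],[0,0.9,-0.85,0],[0,0.9,-0.85,0],[0,0.9,-0.85,0]]]'
python3 - <<'E'
from p import *
c=snap("scene");W=world(c);H=hsv(c)
for n,l,h_ in(("g",45,85),("y",18,35),("b",105,125)): print(n,spat(W,H,l,h_,(.28,.55,.15,.45,.003)))
q=W[...,:2]-C;X,U,z=q@D,q@N,W[...,2];h,s,v=H[...,0],H[...,1],H[...,2]
m=(z>.03)&(U>.0)&(U<.3)&(abs(X)<.06);mm=m&((h<5)|(h>174))&(s>140);print("red",np.median(U[mm]),np.median(z[mm]))
m=(z>.055)&(z<.066)&(abs(X)<.06)&(abs(U)<.125);print("cass",box(W[m]));dial("scene")
cv2.imwrite("pics/final.png",cv2.resize(c["color"][:,:,::-1],(800,600)))
E
```

```text
time_s: 58.12
eef_pos: [0.4249, 0.1178, 0.1248]
eef_rot: [0.0, 1.0, 0.024, -0.001]
wrist_force: [0.7, -0.8, -1.3]
opening: 0.229
grasp_force: 59.2
time_s: 58.62
eef_pos: [0.3887, 0.2393, 0.1238]
eef_rot: [0.0, 1.0, 0.023, -0.0]
wrist_force: [0.3, -0.5, -0.8]
opening: 0.23
grasp_force: 59.4
time_s: 59.25
eef_pos: [0.3902, 0.2388, 0.0194]
eef_rot: [0.0, 1.0, 0.022, 0.001]
wrist_force: [-1.1, -1.3, 1.4]
opening: 0.231
grasp_force: 67.9
time_s: 59.62
eef_pos: [0.3886, 0.2402, 0.0184]
eef_rot: [-0.0, 1.0, 0.023, 0.0]
wrist_force: [0.7, 0.2, -0.8]
opening: 0.495
grasp_force: 0.0
time_s: 60.88
eef_pos: [0.3962, 0.0617, 0.1877]
eef_rot: [-0.0, 1.0, 0.024, -0.001]
wrist_force: [-0.2, 0.7, 0.6]
opening: 0.491
grasp_force: 0.0
g (118, 'yaw', np.float32(5.5), 'mid', array([0.3787, 0.3577]), 'shoulder', array([0.4185, 0.3616]), 'len', np.float64(0.08), 'grip-30', array([0.3886, 0.3587]))
y (133, 'yaw', np.float32(0.1), 'mid', array([0.3308, 0.3072]), 'shoulder', array([0.3732, 0.3073]), 'len', np.float64(0.0847), 'grip-30', array([0.3432, 0.3072]))
b (147, 'yaw', np.float32(4.1), 'mid', array([0.3757, 0.2384]), 'shoulder', array([0.4163, 0.2413]), 'len', np.float64(0.0814), 'grip-30', array([0.3863, 0.2392]))
red 0.2220172705576366 0.08354764512228163
cass (632, 67, 82, 224, 2.8)
bar 111 ((591.02294921875, -312.71746826171875), (14.10208511352539, 44.66913604736328), 57.7456169128418)
box (591, -313, 132, 130, 12.7)
scale (589, -313, 110, 111, 17.9) 1000
marker [ 0.6072 -0.2689  0.0648] r 0.047 yaw 69.8 ctr [ 0.591 -0.313]
```

View pics/final.png

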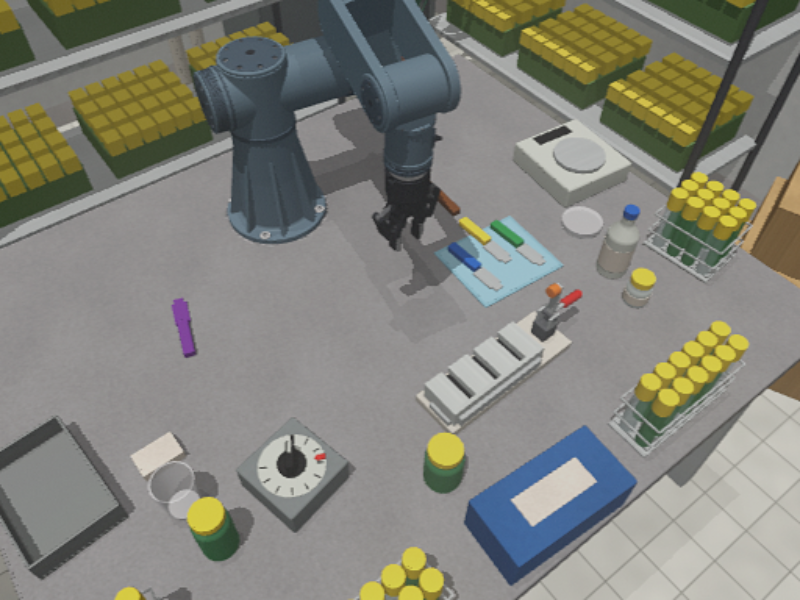

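The final view shows all three spatulas flat on the mat. Yellow (475,230) was knocked about 45 mm after I placed it, but its shoulder is still well on the mat. The clamp is back, the dial is at off and the cassette is in place, so I'm handing in.

```bash
python3 -m handwheel '[[[0,0,0,0],[0,0,0,0],[0,0,0,0],[0,0,0,0]]]'; python3 - <<'E'
from p import *
c=snap("scene");print(spat(world(c),hsv(c),18,35,(.28,.55,.15,.45,.003)));print(ctrl.hand_in())
E
```

```text
time_s: 61.48
eef_pos: [0.3967, 0.0605, 0.1883]
eef_rot: [-0.0, 1.0, 0.023, 0.0]
wrist_force: [0.0, 0.3, -0.1]
opening: 0.494
grasp_force: 0.0
(132, 'yaw', np.float32(1.1), 'mid', array([0.3291, 0.3075]), 'shoulder', array([0.3704, 0.3083]), 'len', np.float64(0.0825), 'grip-30', array([0.3404, 0.3077]))
the job is handed in; nothing more can be done
None
```

I handed the job in at about 61 s with every step done in order and the final camera check clean, but the hand-in returned no verdict; the yellow spatula was knocked about 45 mm after I laid it down, and its shoulder is still on the mat.

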